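Index a shaft by its flat and hold a set-screw collar on it

TASK

Feel for the flat on the bearing stand's upright shaft, pinch the shaft there and turn it until the flat squarely faces the post with the key hole. Then pluck the collar with the set-screw boss from the pocket tray and slide it down over the shaft with its screw on the flat. Finish while still gripping it: hold the collar level, clear of the flange below, with its screw lined up with the key hole in height and direction so that a key could go straight in, and leave everything else where it is.

Things in the scene. Friction and masses are not known exactly. Their poses are not given: they have to be found in the camera images.
- stand: bearing stand fixed to the worktop: grey base plate 140x80x12 mm, round bearing housing and a steel post. Origin on the shaft axis at worktop height; z up; its -x axis points from the shaft to the post. The post is 34 mm wide (y), 8 mm thick, near face 76 mm from the shaft axis, top 92 mm above the worktop
- key_hole (a point): centre of the 12 mm key hole through the post, 80 mm from the shaft axis, 68 mm above the worktop
- shaft (a joint): angle of the upright steel shaft in the stand: 0 = flat squarely faces the post, positive = turned counterclockwise seen from above (range -1.9 to 1.9; it starts between 0.7 and 1.5). It turns stiffly (0.06 N m of friction) and stays where it is left
- shaft_end (a point): centre of the shaft's top end, 95 mm above the worktop; z up, -x is the outward normal of the flat. The shaft stands 52 mm above its 32 mm wide flange (upper face 43 mm above the worktop); diameter 20 mm with one flat along all its length, 5.5 mm from the axis: it measures 15.5 mm across the flat, 20 mm elsewhere; top 3 mm chamfered
- tray: grey pocket tray fixed to the worktop, 72x248x8 mm, long side along its y; three 40 mm square pockets 4 mm deep, 82 mm apart along y. Origin: centre of the underside
- collar: collar in a tray pocket: 36 mm diameter (35 between the gripped sides), 20 high, bore 23, 90 g. Origin: centre of its underside; z along the bore. On its -x side a 9 mm wide boss with the set-screw reaches 22 mm from the axis, 10 mm above the underside; there the screw's dark tip (6 mm wide) enters the bore to 7 mm from the axis, so it passes the shaft only over the flat. Grip across its y, beside the boss
- screw (a point): outer end of the collar's set-screw boss, 22 mm out along the collar's -x, 10 mm above its underside
- spacer_a: plain steel spacer ring in another pocket, same ring as the collar but without boss and screw; leave it
- spacer_b: plain steel spacer ring like spacer_a; leave it
- tape_roll: roll of masking tape lying flat, 67 mm wide, 24 high, behind the tray; bystander
- v_block: ground steel V block, 62x57x35 mm, between stand and tray. Behind it the nose of the rotary chuck (68 mm thick, its end 0.62 m ahead of the robot at y = 0, from 0.13 to 0.20 m above the worktop) overhangs: carry things past in front of it, not through it; bystander
- marker_pen: black marker pen lying near the front edge; bystander
- chuck_key: T-shaped chuck key lying behind the tray; bystander
- chip_brush: flat brush lying at the right; bystander
There are look-alikes about, which are no part of the job. Leave any pink look-alike of the collar alone.

How it is judged:
On the way, in this order (a step that is already met when the one before it is completed fails the run):
1. the fingers pinch the shaft while its flat faces the post within 0.12 rad (value of joint shaft between -0.12 and 0.12 rad and contact force between the fingers and shaft above 2 N), for 0.2 s.
2. the collar is lifted out of its pocket in the fingers (height (world z) of collar above 0.03 m and contact force between the fingers and collar above 2 N), for 0.2 s.
At the end, for the whole second after the job is handed in: the fingers still grip the collar (over 2 N) round the shaft, level within 0.12 rad and still; its screw is on the flat (within 0.3 rad), within 8 mm of the key hole's height and 5.5 mm of its line sideways; so the collar hangs clear of the flange. The flat still faces the post within 0.2 rad (value of joint shaft between -0.2 and 0.2 rad and horizontal distance between collar and shaft_end below 0.005 m and z of screw in the frame of stand between 0.06 and 0.076 m and y of screw in the frame of stand between -0.0055 and 0.0055 m and x of screw in the frame of shaft_end below -0.01 m and angle between the x axis of collar and the x axis of shaft_end, either way round below 0.3 rad and angle between collar's own z axis and vertical below 0.12 rad and linear speed of collar below 0.02 m/s and contact force between the fingers and collar above 2 N); the arm keeps its last pose, push and grip.
It fails at once if a bystander or a spacer is moved by more than 30 mm (distance of any of tape_roll, v_block, marker_pen, chuck_key, chip_brush, spacer_a, spacer_b from where it was at the start of the episode above 0.03 m).
It also fails if it takes over 58 s, if anything falls off the work surface, if the arm or the gripper's body presses on something with over 40 N, if the wrist force passes 120 N, or if a joint passes its speed limit or range.

ROBOT

A 6-joint arm with a two-finger parallel gripper is mounted at the origin on a cart in front of the work surface, level with it; the furniture and walls round the work are solid. World frame = base frame: x ahead of the robot, y to its left, z up, the work surface at z = 0. Lengths are in m, angles in rad, forces in N, time in s.
With the tool pointing down it reaches from about 0.25 to 0.725 m from the base axis. Payload 4 kg.
Tool frame: the origin (TCP) lies at the very end of the fingers, on their centre line; the grasp point (between the pads) lies 19 mm behind it; x points along the fingers, z is the direction in which the jaws open and shut, and the axes are right-handed (so a half turn about x gives the same grasp; the last joint's range is limited). The gripper opens to 85 mm and grips with 20 to 120 N. Pads are 22 mm wide; open, the fingers measure 114 mm over their backs; the gripper's body (76 mm by 85 mm) begins 54 mm behind the grasp point. The pads swing forward as they close: fully open they stand 13 mm farther back than shut.
Start: joints at [-1.247, 0.241, 0.005, 1.335, 0, 1.571], TCP at [0.159, -0.474, 0.231] pointing down, gripper open.
Joint ranges: [-2.72, 2.72], [-1.05, 1.87], [-1.09, 1.28], [-1.99, 2.15], [-1.42, 1.44], [-3.14, 3.14]. Speed limits (rad/s): [2.79, 2.79, 3.14, 3.14, 3.14, 3.14].

INTERFACE

Orientations are given as a unit quaternion [x, y, z, w].
In Python, from workcell import bot gives the robot as it stands.
- The arm moves only by the tool apply_moves, never from a script. Its argument "targets" is one flat list of numbers, 7 for each row, row after row: the shift along the tool's x, y, z in units of 25 cm (1.0 is 25 cm), then the turn, a rotation vector about the tool's x, y, z in units of 0.5 rad (1.0 is 0.5 rad), then the opening, from 0 (shut) to 1 (fully open). In form: [tx, ty, tz, wx, wy, wz, claw, tx, ty, tz, wx, wy, wz, claw, ...]. A call has 1 to 12 rows; each row is the pose to reach, as a shift and turn from the pose commanded when the call began, along the tool's axes at that moment; what a row does not reach only later rows make up. A row lasts 1/12 s, in which the tool goes at most 41.7 mm and 7.16 degrees, less where a joint would pass 70% of its speed; a pose out of reach is approached as far as the arm can. A call with a number of a shift or a turn outside -1 to 1 is refused whole. A call with a gripper value outside its range is refused whole. The fingers move at their own pace and stop on an object; the grip force is fixed at half the most. Time passes only in rows, so rows that repeat a pose let the fingers close. It gives the time, the measured TCP pose, the force and the opening at its end, in the units of the state.
- bot.get_obs(): the state, without advancing time (a new reading comes with each control period).
- bot.camera(name): name is "scene" or "top" or "wrist"; returns (picture, depth): 480x640x3 uint8, red, green, blue; 480x640 float32, m along the optical axis (not along the pixel's ray), 0 where there is no reading.
- bot.camera_params(name): a dict with "fx", "fy", "cx", "cy" (pixels), "T" (4x4, takes a point from camera to world coordinates); the wrist camera has in their place "tool_from_camera" (4x4, takes a point from camera to tool coordinates, whose origin is the TCP and whose axes are the tool frame's). Camera axes: x right, y up, looking along -z (the intrinsics and any distortion apply to the point x, -y, -z); pixel columns grow to the right and rows downward; lengths in m; the calibration is good to about 2 mm. The wrist camera is an equidistant fisheye: a pixel r from the principal point sees the ray r / f radians off the axis. A picture is of the moment at which its call begins: read the wrist's pose just before it. camera_params takes no time and is no camera call.
- bot.job_done(): hands the job in, once; it reports no verdict.
The state is a dict: "clock": time; "joint_pos": joint angles; "joint_vel": joint speeds; "tau": joint torques, N m; "eef_pos": TCP position; "tool_rot": TCP orientation; "ft_force": force on the tool from outside, world axes, zero at the start; "ft_torque": the same for the moment, N m; "grip_width": finger opening in m.
Only numpy, scipy, OpenCV 4.12 (cv2) and the standard library are available. Lean on these libraries where they do the work, as an engineer would, in place of code of your own. Each camera call takes 0.05 s, during which the arm holds its last target.

## Working session

There is one attempt and no reset: what is moved stays moved. The work goes in short steps, Python scripts to look and compute and a tool call to move; the robot and the scene stay as the last step left them, time stands still between calls to the robot, and variables do not carry over. Pictures are saved under pics/ and viewed, and the job is handed in when it is done.

Besides the shell and the picture viewer there is one more tool, called after "Request:" by a JSON object that holds its "op" and its "data". apply_moves: Moves the arm, as the interface text tells. Its arguments: {"type":"object","properties":{"targets":{"type":"array"}},"required":["targets"]}

```bash
ls; mkdir -p pics
cat > h.py <<'E'
import numpy as np, cv2
from scipy.spatial.transform import Rotation as R
from workcell import bot
def snap(name,fn=None):
    im,d=bot.camera(name)
    if fn: cv2.imwrite('pics/'+fn+'.png',im[:,:,::-1])
    return im,d
def ray(name,u,v):
    p=bot.camera_params(name); T=np.array(p['T'])
    d=np.array([(u-p['cx'])/p['fx'],-(v-p['cy'])/p['fy'],-1.0])
    return T[:3,3],T[:3,:3]@d
def onz(name,u,v,z):
    o,d=ray(name,u,v); s=(z-o[2])/d[2]; return o+s*d
def pt(name,u,v,dep):
    o,d=ray(name,u,v); return o+d*dep
E
python3 - <<'E'
from h import *
o=bot.get_obs()
for k in o: print(k,np.round(o[k],4))
for n in('scene','top','wrist'):
    im,d=snap(n,n+'0'); np.save(n+'0d.npy',d); np.save(n+'0.npy',im)
    print(n,bot.camera_params(n))
E
```

```text
pics
clock 0.0
joint_pos [-1.247   0.2414  0.0037  1.3352 -0.      1.5708]
joint_vel [ 0.0014  0.0014 -0.0003  0.0003  0.0007 -0.    ]
tau [ 1.30000e-03 -3.72320e+01  2.52407e+01  1.69000e-02 -0.00000e+00
 -0.00000e+00]
eef_pos [ 0.1589 -0.4734  0.2304]
tool_rot [ 0.4133  0.5747 -0.4124  0.5735]
ft_force [ 0.2235  0.603  -0.909 ]
ft_torque [ 0.0037 -0.0472 -0.0053]
grip_width 0.0853
scene {'fx': 558.3221583930813, 'fy': 558.3221583930813, 'cx': 316.64937273289416, 'cy': 232.88031492865704, 'T': array([[ 0.84659997,  0.25826932, -0.46536593, -0.0701051 ],
       [-0.53221168,  0.4180091 , -0.73621948, -1.17974432],
       [ 0.00438429,  0.87095657,  0.49134044,  0.77523583],
       [ 0.        ,  0.        ,  0.        ,  1.        ]])}
top {'fx': 607.8882971058293, 'fy': 607.8882971058293, 'cx': 312.6968613857108, 'cy': 234.01234843623362, 'T': array([[ 0.02371953,  0.99759396, -0.06514346,  0.48865562],
       [-0.99968829,  0.02316053, -0.00932307, -0.17918252],
       [-0.00779188,  0.0653443 ,  0.99783236,  1.45905433],
       [ 0.        ,  0.        ,  0.        ,  1.        ]])}
wrist {'fx': 371.64829954431775, 'fy': 371.64829954431775, 'cx': 320.0970198107413, 'cy': 241.1548680350973, 'tool_from_camera': array([[ 1.61906254e-03,  3.00979075e-01, -9.53629370e-01,
        -1.41456138e-01],
       [ 2.54163655e-04,  9.53630465e-01,  3.00979853e-01,
         7.75425190e-02],
       [ 9.99998657e-01, -7.29683131e-04,  1.46748942e-03,
        -8.01820068e-04],
       [ 0.00000000e+00,  0.00000000e+00,  0.00000000e+00,
         1.00000000e+00]])}
```

View pics/scene0.png

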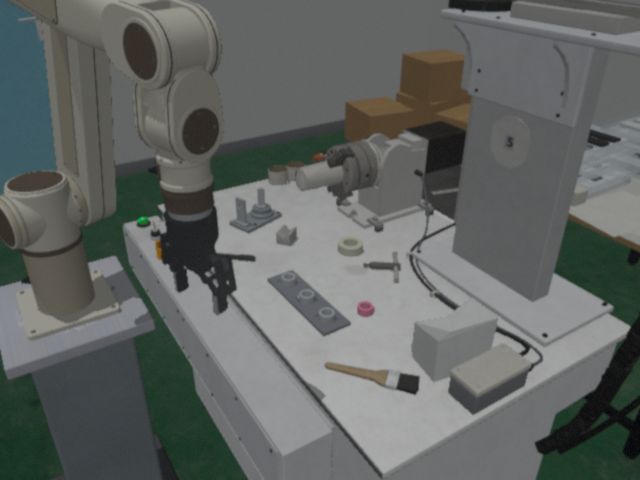

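View pics/top0.png

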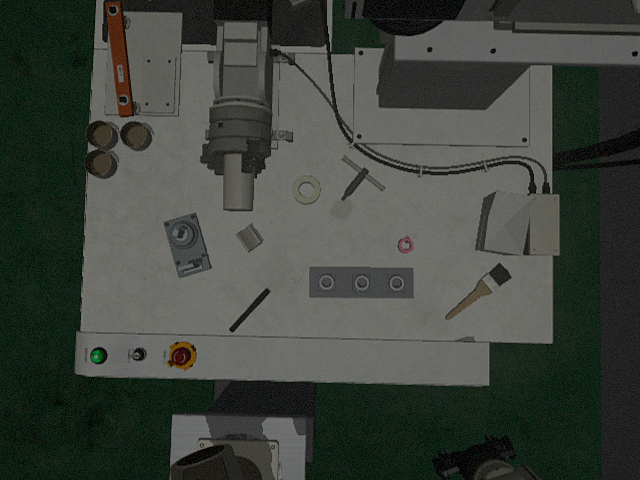

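View pics/wrist0.png

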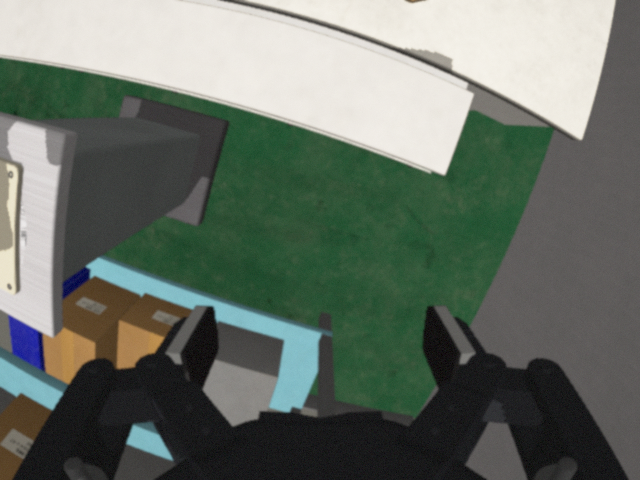

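Run:
```python
import cv2
t=cv2.imread('pics/top0.png'); s=cv2.imread('pics/scene0.png')
def c(im,x0,x1,y0,y1,f,n):
    a=cv2.resize(im[y0:y1,x0:x1],None,fx=f,fy=f,interpolation=cv2.INTER_CUBIC); a=cv2.convertScaleAbs(a,alpha=1.5); cv2.imwrite('pics/'+n+'.png',a)
c(t,300,430,230,305,6,'tr')
c(t,155,225,205,285,7,'st')
c(s,225,305,175,250,7,'ss')
c(s,260,390,260,340,6,'str')
```

```text
(no output)
```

View pics/tr.png

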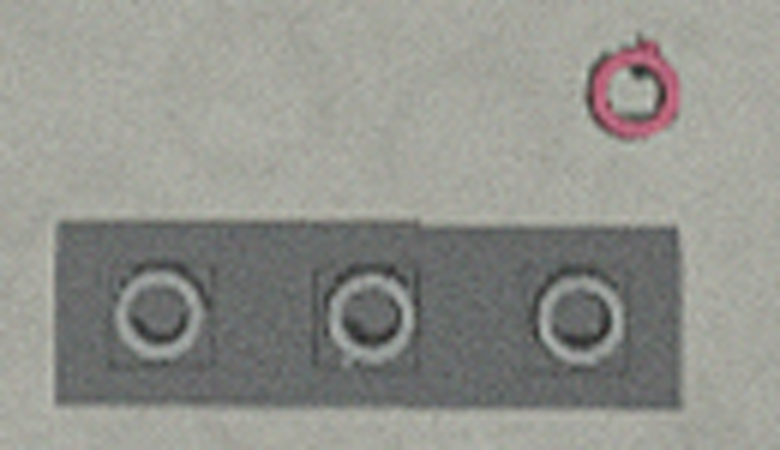

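View pics/st.png

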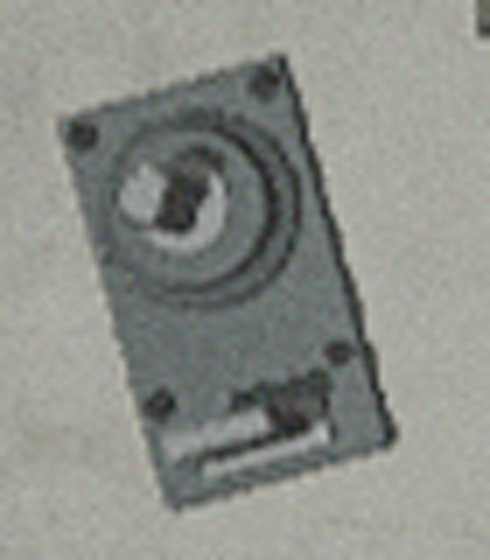

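View pics/ss.png

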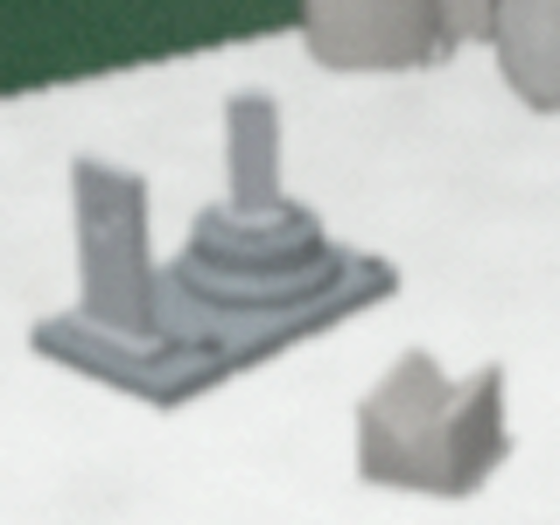

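View pics/str.png

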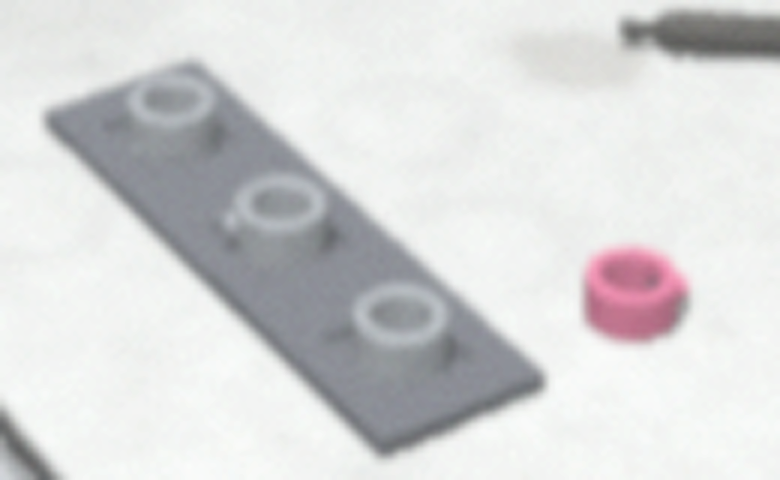

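Run:
```python
import numpy as np,cv2
from h import *
d=np.load('top0d.npy')
p=bot.camera_params('top');T=np.array(p['T'])
v,u=np.mgrid[0:480,0:640]
D=np.stack([(u-p['cx'])/p['fx'],-(v-p['cy'])/p['fy'],-np.ones_like(u,float)],-1)
P=T[:3,3]+(D@T[:3,:3].T)*d[...,None]; P[d==0]=np.nan
np.save('topP.npy',P)
np.set_printoptions(linewidth=250,precision=0,suppress=True)
print('stand z mm'); print(P[210:282:2,160:220:2,2]*1000)
print('tray'); print(P[266:300,340:384:2,2]*1000)
print(np.nanmedian(P[300:320,300:400,2]))
```

```text
stand z mm
[[-0.  2.  3. ...  4.  4. -3.]
 [-1. -4. -0. ...  7.  3.  5.]
 [ 5. -1.  1. ...  1. -0. -2.]
 ...
 [-2. -3.  0. ... -3.  5.  8.]
 [-2. -2. -3. ...  3.  2.  1.]
 [ 0. -5.  1. ...  4.  3.  0.]]
tray
[[ 4.  6.  5.  4. -2. -1.  1. -4.  2. -1. -1.  6.  6.  3.  0. -0.  2. nan -1. -2. -5.  2.]
 [ 5.  4. -1. -2. -3. -4. -2.  4.  1.  3.  7.  6.  2. -3.  2.  2. -0. -1.  2. -2.  0. -1.]
 [ 8.  6.  9.  6.  8.  6.  4. 11. 13. 10.  4. 14.  9.  2.  8. 11. 12. 14.  4. 15. 11. 13.]
 [ 5.  8.  7. 13.  3.  5.  9.  7.  6.  4. 10.  6.  6. 11. 12.  9.  8. 13.  9. 13. 12. 10.]
 [ 9.  9.  5.  4. 11. 12.  3. 11.  7.  2.  8.  4.  9. 15. 13.  8. 10. 14. 10. 11. nan  9.]
 [14.  6.  5.  8. 14.  4.  9.  7. 11.  8.  9. 10.  7.  9.  1. 12.  8.  5.  9.  9.  8. 10.]
 [ 9. -0. 12.  8.  6.  8.  8.  7.  3.  9.  9. 10. 11.  2. 10.  8.  8.  5.  5.  8. 10. 12.]
 [10.  8.  8.  5.  4.  8. 12.  6. 11. 11. 12. 11.  4. 11.  7.  5. 15.  9. 10.  8.  5. 12.]
 [ 7.  9.  6. 10.  7. 14. 11. 12.  6.  8.  4. 10.  9.  8.  6. 10.  8.  1. 14. 11. 14.  6.]
 [ 5. 11. 15.  9. 13.  5.  9.  5.  8.  6. 11.  8.  7.  5.  7.  8.  7. 13.
[... 1525 characters left out ...]
9.  7.  5.  5. 11.  4.  4.  9.  9.  7.]
 [11. 11.  5.  3.  5.  8. 12.  7. 13. 10. 13. 11.  9. 10.  8.  8.  4. 11.  5. 10.  8.  6.]
 [ 3.  7. 10. 11.  4.  9.  5.  4.  8.  6.  3.  8.  9.  9. 11. 12.  4.  5.  9.  7.  8.  9.]
 [ 5.  8. 15. 13.  6.  6. 11. 10.  9.  9. 12. 10. 12. 11.  4. 13.  8.  1. 10. 16.  8.  6.]
 [10.  9. 10. 13. 12.  4.  9. 11. 11.  4. 10. 10. 14.  8.  6.  8. 11. 11.  5. 16. 13. 10.]
 [10.  7.  9. 13. 10. -1.  9.  7.  8.  8. 10.  6.  4. 11.  9.  8. 12.  7.  5.  8.  5. 12.]
 [ 0.  3. -0.  1.  2.  7. 10.  5. 10.  9. 12.  8. 14. 11. 13. 11.  3.  6. 11.  8.  8. 11.]
 [-3.  3.  2.  8. -5. -1. -3. -6.  3. -7.  2.  2.  6.  3.  3.  3. -1.  0.  6. -2.  3. -2.]]
0.00031097981307204314
```

Run:
```python
from h import *
P=np.load('topP.npy'); im=np.load('top0.npy')
Z=cv2.medianBlur(np.nan_to_num(P[...,2]).astype(np.float32),3)
def toplane(pts,z): return np.array([onz('top',a,b,z)[:2] for a,b in pts])
# rings
for u0 in (326,362,397):
    m=np.zeros(Z.shape,bool); m[264:300,u0-15:u0+15]=True
    m&=(np.nan_to_num(P[...,2])>0.0175)
    vv,uu=np.nonzero(m); (c,r)=cv2.minEnclosingCircle(np.stack([uu,vv],1).astype(np.float32))
    w=toplane(np.stack([uu,vv],1),0.024)
    A=np.c_[2*w,np.ones(len(w))]; s=np.linalg.lstsq(A,(w**2).sum(1),rcond=None)[0]
    print('ring',u0,len(w),'mean',w.mean(0),'fit',s[:2],'r',np.sqrt(s[2]+s[:2]@s[:2]))
# intensity based: bright ring
g=cv2.cvtColor(im,cv2.COLOR_RGB2GRAY)
def rect(x0,x1,y0,y1,m,z,n):
    m=m.astype(np.uint8)*255; k=np.zeros_like(m); k[y0:y1,x0:x1]=255; m&=k
    cs,_=cv2.findContours(m,cv2.RETR_EXTERNAL,cv2.CHAIN_APPROX_NONE); c=max(cs,key=cv2.contourArea)
    w=np.array(toplane(c[:,0],z)*1000,np.float32); r=cv2.minAreaRect(w); print(n,r); return r
hsv=cv2.cvtColor(im,cv2.COLOR_RGB2HSV)
print('gray tray',g[285,345],g[300:310,320:400].mean(), 'plate',g[262,180],g[215,215])
b=cv2.GaussianBlur(g,(3,3),0)
rect(295,430,255,310,b<105,0.008,'tray')
rect(155,225,205,285,b<110,0.012,'base')
for n,(x0,x1,y0,y1) in {'shaft':(165,200,215,255),'post':(170,220,255,280)}.items():
    m=np.zeros(Z.shape,bool); m[y0:y1,x0:x1]=True; m&=(P[...,2]>0.075)
    vv,uu=np.nonzero(m); w=P[m]; print(n,len(w),np.median(w,0),'pix',uu.mean(),vv.mean(), toplane([(uu.mean(),vv.mean())],0.095 if n=='shaft' else .092))
    for row in range(y0,y1): print(''.join('#' if m[row,c] else '.' for c in range(x0,x1)))
```

```text
ring 326 111 mean [ 0.46926158 -0.19981426] fit [ 0.4686419  -0.19990907] r 0.01533733027383423
ring 362 116 mean [ 0.46934596 -0.28189475] fit [ 0.46954401 -0.28146153] r 0.015172915248226303
ring 397 110 mean [ 0.4709908  -0.36473858] fit [ 0.47128617 -0.36455446] r 0.014851713194767205
gray tray 75 110.1625 plate 73 114
tray ((471.7463684082031, -283.175048828125), (75.9290771484375, 252.09619140625), 1.3534739017486572)
base ((552.0050659179688, 142.26931762695312), (189.77980041503906, 135.9623565673828), 2.3323731422424316)
shaft 68 [0.57287267 0.14165898 0.0941544 ] pix 175.98529411764707 233.01470588235293 [[0.57281056 0.14155275]]
...................................
...................................
...................................
...................................
...................................
...................................
...................................
...................................
...................................
...................................
...................................
...................................
....................
[... 1653 characters left out ...]
############.........................
.........###############..........................
........############..............................
........#########.................................
.........####.....................................
..................................................
..................................................
..................................................
..................................................
..................................................
..................................................
..................................................
..................................................
..................................................
```

```bash
cat >> h.py <<'E'
np.set_printoptions(precision=4,suppress=True,linewidth=200)
def down(yaw):
    # tool x down, tool z (jaw) at world heading yaw
    z=np.array([np.cos(yaw),np.sin(yaw),0]); x=np.array([0,0,-1.]); y=np.cross(z,x)
    return R.from_matrix(np.stack([x,y,z],1))
def pose():
    o=bot.get_obs(); return np.array(o['eef_pos']),R.from_quat(o['tool_rot']),o
def jawyaw(r): 
    z=r.as_matrix()[:,2]; return np.arctan2(z[1],z[0])
def plan(pos,yaw=None,P0=None,R0=None):
    p,r,o=pose()
    if P0 is not None: p=np.array(P0)
    if R0 is not None: r=R0
    t=r.inv().apply(np.array(pos)-p)/0.25
    g=down(yaw) if yaw is not None else r
    w=(r.inv()*g).as_rotvec()/0.5
    return np.round(np.r_[t,w],4)
def st():
    p,r,o=pose(); m=r.as_matrix()
    print('t',o['clock'],'p',p,'jaw',jawyaw(r),'x',m[:,0],'y',m[:,1],'F',np.round(o['ft_force'],2),'T',np.round(o['ft_torque'],3),'w',o['grip_width'],'q',np.round(o['joint_pos'],3))
E
python3 - <<'E'
from h import *
st()
y=jawyaw(pose()[1])
print(plan([0.42,-0.28,0.26],0.0)); print(plan([0.42,-0.28,0.26]))
E
```

```text
t 0.15 p [ 0.1589 -0.4736  0.2306] jaw -1.2470013952942436 x [-0.0005  0.0015 -1.    ] y [ 0.948   0.3182 -0.    ] F [-0.33 -0.02 -0.49] T [ 0.017 -0.018  0.002] w 0.08537930593151288 q [-1.247  0.241  0.004  1.335 -0.     1.571]
[-0.1169  1.2364 -0.402  -2.494  -0.0028 -0.0019]
[-0.1169  1.2364 -0.402   0.      0.      0.    ]
```

Request:
{"op": "apply_moves", "data": {"targets": [-0.1,1,-0.32,-1,0,0,1,-0.1,1,-0.32,-1,0,0,1,-0.1,1,-0.32,-1,0,0,1,-0.1,1,-0.32,-1,0,0,1,-0.1,1,-0.32,-1,0,0,1,-0.1,1,-0.32,-1,0,0,1,-0.1,1,-0.32,-1,0,0,1]}}

```text
clock: 0.73
eef_pos: [0.3743, -0.3155, 0.2566]
tool_rot: [0.257, 0.658, -0.256, 0.66]
ft_force: [0.0, -1.2, 0.5]
grip_width: 0.0855
```

Run:
```python
from h import *
st()
print(plan([0.42,-0.28,0.26],-0.25))
```

```text
t 0.7333 p [ 0.3743 -0.3155  0.2566] jaw -0.7418711241744183 x [ 0.002   0.0009 -1.    ] y [0.6757 0.7372 0.002 ] F [ 0.03 -1.15  0.53] T [-0.081 -0.024 -0.001] w 0.08551142169224661 q [-0.702  0.209  0.031  1.391  0.002  1.611]
[-0.013   0.2284  0.0388 -0.9837  0.0027 -0.0035]
```

Run:
```python
from h import *
print(plan([0.45,-0.34,0.22],-0.25))
```

```text
[ 0.147   0.1322  0.2893 -0.9837  0.0027 -0.0035]
```

Request:
{"op": "apply_moves", "data": {"targets": [0.15,0.13,0.29,-1,0,0,1,0.15,0.13,0.29,-1,0,0,1,0.15,0.13,0.29,-1,0,0,1,0.15,0.13,0.29,-1,0,0,1,0.15,0.13,0.29,-1,0,0,1,0.15,0.13,0.29,-1,0,0,1]}}

```text
clock: 1.23
eef_pos: [0.4458, -0.3439, 0.2182]
tool_rot: [0.088, 0.702, -0.088, 0.701]
ft_force: [1.3, -0.3, -1.1]
grip_width: 0.0852
```

```bash
cat >> h.py <<'E'
def wray(u,v,p,r,par):
    f=par['fx']; x=u-par['cx']; y=v-par['cy']; rr=np.hypot(x,y); th=rr/f
    s=np.sin(th)/rr if rr>1e-9 else 1/f
    dc=np.array([x*s,-y*s,-np.cos(th)])
    T=np.array(par['tool_from_camera'])
    return p+r.apply(T[:3,3]), r.apply(T[:3,:3]@dc)
def wonz(u,v,z,p,r,par):
    o,d=wray(u,v,p,r,par); return o+d*(z-o[2])/d[2]
def wproj(X,p,r,par):
    T=np.array(par['tool_from_camera']); t=r.inv().apply(np.array(X)-p); c=T[:3,:3].T@(t-T[:3,3])
    th=np.arctan2(np.hypot(c[0],c[1]),-c[2]); a=np.array([c[0],-c[1]]); a/=np.linalg.norm(a)
    return np.array([par['cx'],par['cy']])+a*th*par['fx']
def wsnap(fn):
    p,r,o=pose(); im,d=snap('wrist',fn); par=bot.camera_params('wrist'); np.savez(fn+'.npz',im=im,d=d,p=p,q=r.as_quat()); return im,d,p,r,par
def wload(fn):
    z=np.load(fn+'.npz'); return z['im'],z['d'],z['p'],R.from_quat(z['q']),bot.camera_params('wrist')
def rectify(im,p,r,par,c,z,half,n=600):
    # orthographic picture of plane z around c (world), up=+x, right=-y
    s=2*half/n; ii,jj=np.mgrid[0:n,0:n]
    X=np.stack([c[0]+half-(ii+.5)*s, c[1]+half-(jj+.5)*s, np.full(ii.shape,z)],-1)
    T=np.array(par['tool_from_camera']); t=(X-p)@r.as_matrix(); k=(t-T[:3,3])@T[:3,:3]
    rr=np.hypot(k[...,0],k[...,1]); th=np.arctan2(rr,-k[...,2])*par['fx']/rr
    return cv2.remap(im,(par['cx']+k[...,0]*th).astype(np.float32),(par['cy']-k[...,1]*th).astype(np.float32),cv2.INTER_CUBIC)
E
python3 - <<'E'
from h import *
st()
im,d,p,r,par=wsnap('w1')
print(wproj([0.47,-0.282,0.024],p,r,par))
E
```

```text
t 1.2333 p [ 0.4458 -0.3439  0.2182] jaw -0.25003952310435973 x [-0.0011  0.0008 -1.    ] y [0.2474 0.9689 0.0005] F [ 1.35 -0.26 -1.08] T [0.001 0.007 0.014] w 0.08516423150896621 q [-0.657  0.373  0.154  1.354 -0.     1.164]
[329.7488 141.4591]
```

View pics/w1.png

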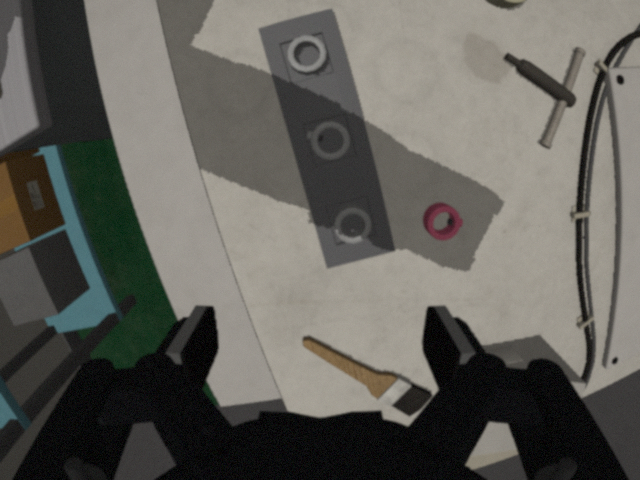

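Run:
```python
from h import *
im,d,p,r,par=wload('w1')
c=[0.47,-0.282]
o=rectify(im,p,r,par,c,0.024,0.04)
o=cv2.convertScaleAbs(o,alpha=2.0)
for k in range(0,600,75): o[k,:]=(255,0,0); o[:,k]=(255,0,0)
cv2.imwrite('pics/w1c.png',o[:,:,::-1])
```

```text
(no output)
```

View pics/w1c.png

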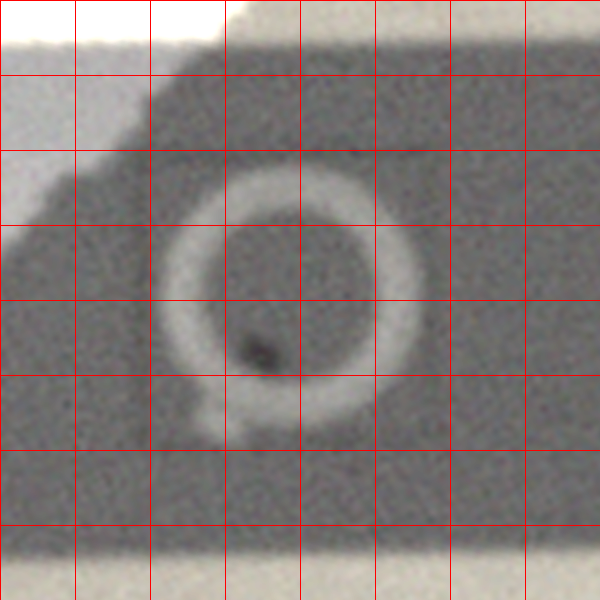

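Run:
```python
from h import *
print(plan([0.43,-0.11,0.27],0.25))
print(plan([0.50,0.12,0.26],0.75,[0.43,-0.11,0.27],down(0.25)))
print(plan([0.56,0.14,0.24],1.2,[0.50,0.12,0.26],down(0.75)))
```

```text
[-0.2046  0.8913 -0.2926 -1.0002 -0.0004 -0.0003]
[ 0.04    0.8221  0.4989 -1.      0.      0.    ]
[ 0.08   -0.1051  0.2301 -0.9     0.      0.    ]
```

Request:
{"op": "apply_moves", "data": {"targets": [-0.2,0.9,-0.3,-1,0,0,1,-0.2,0.9,-0.3,-1,0,0,1,-0.2,0.9,-0.3,-1,0,0,1,-0.2,0.9,-0.3,-1,0,0,1,-0.2,0.9,-0.3,-1,0,0,1,-0.2,0.9,-0.3,-1,0,0,1,-0.2,0.9,-0.3,-1,0,0,1]}}

```text
clock: 1.87
eef_pos: [0.4277, -0.1031, 0.2716]
tool_rot: [-0.09, 0.7, 0.091, 0.703]
ft_force: [0.4, 0.5, 0.0]
grip_width: 0.0853
```

Request:
{"op": "apply_moves", "data": {"targets": [0.04,0.82,0.5,-1,0,0,1,0.04,0.82,0.5,-1,0,0,1,0.04,0.82,0.5,-1,0,0,1,0.04,0.82,0.5,-1,0,0,1,0.04,0.82,0.5,-1,0,0,1,0.04,0.82,0.5,-1,0,0,1,0.04,0.82,0.5,-1,0,0,1]}}

```text
clock: 2.45
eef_pos: [0.4991, 0.1268, 0.2586]
tool_rot: [-0.261, 0.656, 0.262, 0.658]
ft_force: [0.3, -0.1, 0.5]
grip_width: 0.0851
```

Request:
{"op": "apply_moves", "data": {"targets": [0.08,-0.1,0.23,-0.9,0,0,0.7,0.08,-0.1,0.23,-0.9,0,0,0.7,0.08,-0.1,0.23,-0.9,0,0,0.7,0.08,-0.1,0.23,-0.9,0,0,0.7,0.08,-0.1,0.23,-0.9,0,0,0.7,0.08,-0.1,0.23,-0.9,0,0,0.7]}}

```text
clock: 2.95
eef_pos: [0.557, 0.1422, 0.2392]
tool_rot: [-0.399, 0.584, 0.399, 0.584]
ft_force: [0.9, -0.5, 0.8]
grip_width: 0.0597
```

Run:
```python
from h import *
st()
im,d,p,r,par=wsnap('w2')
o=rectify(im,p,r,par,[0.55,0.135],0.095,0.1)
o=cv2.convertScaleAbs(o,alpha=1.5)
cv2.imwrite('pics/w2c.png',o[:,:,::-1])
```

```text
t 2.95 p [0.557  0.1422 0.2392] jaw 1.1985953405992678 x [ 0.0005 -0.0001 -1.    ] y [-0.9315  0.3637 -0.0006] F [ 0.88 -0.52  0.76] T [ 0.007  0.038 -0.03 ] w 0.059679992612935606 q [ 0.25   0.388  0.232  1.414 -0.     0.622]
```

View pics/w2.png

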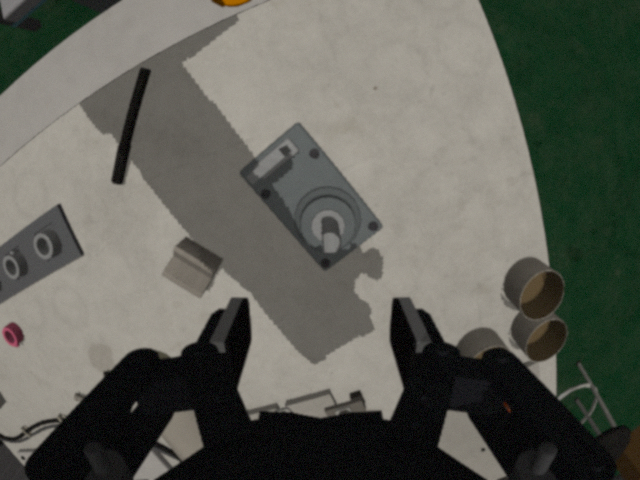

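View pics/w2c.png

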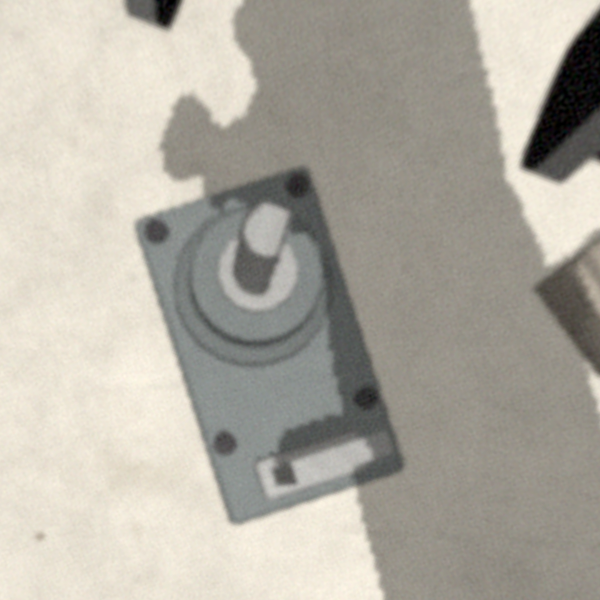

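Run:
```python
from h import *
im,d,p,r,par=wload('w2')
c=[0.573,0.145]
o=rectify(im,p,r,par,c,0.095,0.025)
o=cv2.convertScaleAbs(o,alpha=1.4)
o2=rectify(im,p,r,par,[0.497,0.118],0.092,0.035); o2=cv2.convertScaleAbs(o2,alpha=1.4)
for q in (o,o2):
  for k in range(0,600,60): q[k,:]=(255,0,0); q[:,k]=(255,0,0)
cv2.imwrite('pics/w2s.png',o[:,:,::-1]);cv2.imwrite('pics/w2p.png',o2[:,:,::-1])
```

```text
(no output)
```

View pics/w2s.png

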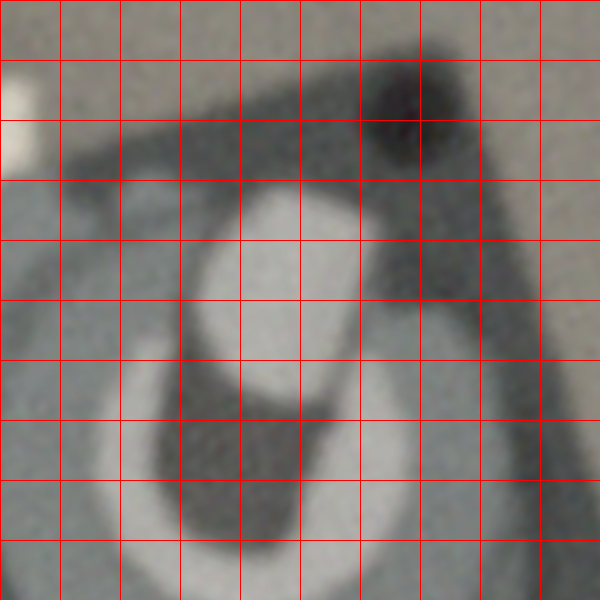

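View pics/w2p.png

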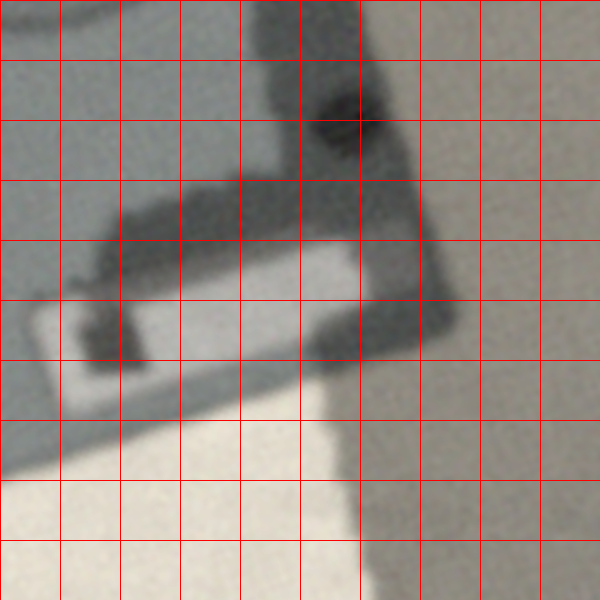

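Run:
```python
from h import *
im,d,p,r,par=wload('w2')
v,u=np.mgrid[0:480,0:640]; x=u-par['cx'];y=v-par['cy'];rr=np.hypot(x,y)+1e-9;th=rr/par['fx']
k=np.stack([x/rr*np.tan(th),-y/rr*np.tan(th),-np.ones_like(x)],-1)*d[...,None]
T=np.array(par['tool_from_camera']); W=r.apply((k.reshape(-1,3)@T[:3,:3].T+T[:3,3])).reshape(480,640,3)+p
W[d==0]=np.nan
g=cv2.cvtColor(im,cv2.COLOR_RGB2GRAY)
for n,(x0,x1,y0,y1) in {'post':(240,310,125,190),'shaft':(305,360,200,260)}.items():
    m=np.zeros(d.shape,bool); m[y0:y1,x0:x1]=True; m&=(W[...,2]>0.078)
    print(n,m.sum(),np.median(W[m],0),W[m].mean(0),'pix',u[m].mean(),v[m].mean(),'onplane',wonz(u[m].mean(),v[m].mean(),.095 if n=='shaft' else .092,p,r,par))
    mm=cv2.morphologyEx(m.astype(np.uint8),cv2.MORPH_OPEN,np.ones((3,3)))
    for row in range(y0,y1): print(''.join('#' if mm[row,c] else '.' for c in range(x0,x1)))
print('table',np.nanmedian(W[300:330,180:220,2]),np.nanmedian(W[100:130,400:440,2]))
```

```text
post 450 [0.4975 0.121  0.0906] [0.4974 0.1207 0.0905] pix 265.35555555555555 165.87555555555556 onplane [0.4974 0.121  0.092 ]
......................................................................
......................................................................
......................................................................
......................................................................
......................................................................
......................................................................
......................................................................
......................................................................
......................................................................
......................................................................
......................................................................
......................................................................
......................................................................
.................................................
[... 6482 characters left out ...]
############.....................
..................###############......................
..................##############.......................
..................#############........................
..................#############........................
....................#########..........................
.......................................................
.......................................................
.......................................................
.......................................................
.......................................................
.......................................................
table -0.001284067081837481 -0.0009630338012961981
```

Run:
```python
from h import *
st(); print(plan([0.572,0.144,0.13],1.249)); print(plan([0.572,0.144,0.056],1.249))
```

```text
t 3.0 p [0.557  0.1423 0.2394] jaw 1.1990524025121851 x [ 0.0009  0.     -1.    ] y [-0.9317  0.3632 -0.0008] F [ 0.08 -0.45  0.66] T [-0.001 -0.01  -0.06 ] w 0.059951498108354595 q [ 0.25   0.388  0.232  1.414 -0.     0.622]
[ 0.4377 -0.0533  0.0279 -0.0999  0.0007  0.0016]
[ 0.7337 -0.0531  0.0278 -0.0999  0.0007  0.0016]
```

Request:
{"op": "apply_moves", "data": {"targets": [0.2,-0.053,0.028,-0.1,0,0,0.6,0.4,-0.053,0.028,-0.1,0,0,0.6,0.5,-0.053,0.028,-0.1,0,0,0.6,0.6,-0.053,0.028,-0.1,0,0,0.6,0.7,-0.053,0.028,-0.1,0,0,0.6,0.735,-0.053,0.028,-0.1,0,0,0.6,0.735,-0.053,0.028,-0.1,0,0,0.6,0.735,-0.053,0.028,-0.1,0,0,0.6]}}

```text
clock: 3.67
eef_pos: [0.5724, 0.1449, 0.0561]
tool_rot: [-0.414, 0.573, 0.414, 0.573]
ft_force: [-0.2, -0.2, 0.7]
grip_width: 0.0514
```

Run:
```python
from h import *
st()
wsnap('w3')
```

```text
t 3.6667 p [0.5724 0.1449 0.0561] jaw 1.2517587616760661 x [ 0.0011  0.0002 -1.    ] y [-0.9495  0.3137 -0.001 ] F [-0.23 -0.22  0.66] T [ 0.022  0.037 -0.   ] w 0.05137986242490039 q [ 0.248  0.543 -0.02   1.007 -0.     0.567]
```

View pics/w3.png

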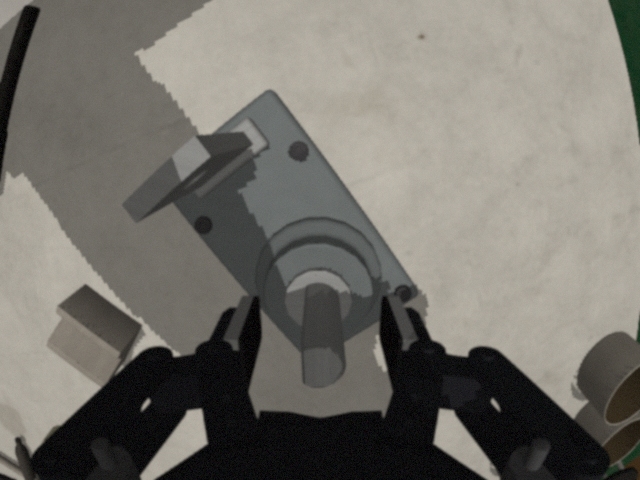

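Request:
{"op": "apply_moves", "data": {"targets": [0,0,0,0,0,0,0.2,0,0,0,0,0,0,0.15,0,0,0,0,0,0,0.1,0,0,0,0,0,0,0,0,0,0,0,0,0,0,0,0,0,0,0,0,0,0,0,0,0,0,0,0,0,0,0,0,0,0,0,0,0,0,0,0,0,0]}}

```text
clock: 4.47
eef_pos: [0.5731, 0.1458, 0.0569]
tool_rot: [-0.415, 0.571, 0.414, 0.574]
ft_force: [-0.3, 0.8, 6.1]
grip_width: 0.0141
```

Run:
```python
from h import *
st()
```

```text
t 4.4667 p [0.5731 0.1458 0.0569] jaw 1.2533791471033842 x [ 0.0034  0.0015 -1.    ] y [-0.95    0.3121 -0.0027] F [-0.34  0.85  6.13] T [0.28  0.091 0.022] w 0.014146179653574233 q [ 0.249  0.542 -0.02   1.006  0.001  0.566]
```

Run:
```python
from h import *
P0=[.5724,.1449,.056]; R0=down(1.2517)
print(plan([.5740,.1452,.0562],0.7517,P0,R0)); print(plan([.5745,.1444,.0562],.312,[.5740,.1452,.0562],down(.7517)))
```

```text
[-0.0008 -0.0057  0.0031  1.      0.      0.    ]
[ 0.     -0.0037 -0.0007  0.8794  0.      0.    ]
```

Request:
{"op": "apply_moves", "data": {"targets": [0,0,0,0.15,0,0,0,0,-0.002,0.001,0.3,0,0,0,0,-0.003,0.002,0.45,0,0,0,0,-0.004,0.002,0.6,0,0,0,0,-0.005,0.003,0.75,0,0,0,0,-0.006,0.003,0.9,0,0,0,0,-0.006,0.003,1,0,0,0]}}

```text
clock: 5.05
eef_pos: [0.5744, 0.1458, 0.0569]
tool_rot: [-0.259, 0.657, 0.259, 0.659]
ft_force: [-1.0, 1.4, 5.6]
grip_width: 0.0144
```

Request:
{"op": "apply_moves", "data": {"targets": [0,0,0,0.15,0,0,0,0,-0.001,0,0.3,0,0,0,0,-0.002,0,0.45,0,0,0,0,-0.003,0,0.6,0,0,0,0,-0.004,-0.001,0.75,0,0,0,0,-0.004,-0.001,0.88,0,0,0,0,-0.004,-0.001,0.88,0,0,0,0,-0.004,-0.001,0.88,0,0,0,0,-0.004,-0.001,0.88,0,0,0,0,-0.004,-0.001,0.88,0,0,0]}}

```text
clock: 5.88
eef_pos: [0.5754, 0.1453, 0.057]
tool_rot: [-0.11, 0.697, 0.111, 0.7]
ft_force: [-1.1, 1.7, 6.7]
grip_width: 0.0145
```

Run:
```python
from h import *
st()
wsnap('w4')
```

```text
t 5.8833 p [0.5754 0.1453 0.057 ] jaw 0.31322511337398035 x [ 0.0036  0.0016 -1.    ] y [-0.3081  0.9513  0.0004] F [-1.11  1.73  6.7 ] T [ 0.186  0.078 -0.102] w 0.014458914158647572 q [ 0.247  0.545 -0.014  1.008  0.001  1.505]
```

View pics/w4.png

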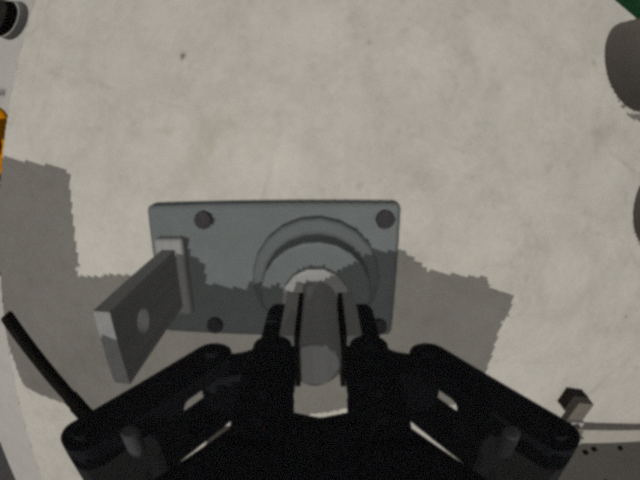

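Run:
```python
from h import *
im,d,p,r,par=wload('w4')
j1=np.array([np.cos(1.2534),np.sin(1.2534)]); j2=np.array([np.cos(.3132),np.sin(.3132)])
print('axis',np.linalg.solve(np.array([j1,j2]),[np.array([.5731,.1458])@j1-.00225,np.array([.5754,.1453])@j2-.00225]))
g=cv2.cvtColor(im,cv2.COLOR_RGB2GRAY); g=cv2.GaussianBlur(g,(3,3),0).astype(float)
pts=[]
for u in range(170,390,5):
    col=np.diff(g[190:215,u]); v=190+np.argmin(col)+.5; pts.append(wonz(u,v,0.012,p,r,par))
pts=np.array(pts)
l=cv2.fitLine((pts[:,:2]*1000).astype(np.float32),cv2.DIST_HUBER,0,.01,.01).ravel(); print('edge dir',np.arctan2(l[1],l[0]),l, 'res',np.std((pts[:,:2]*1000-l[2:])@[-l[1],l[0]]))
n=np.array([-l[1],l[0]]); 
for a in ([.5725,.1435],): print('dist axis to edge mm',(np.array(a)*1000-l[2:])@n)
im2,d2=snap('top','top1'); np.save('top1.npy',im2)
```

```text
axis [0.5737 0.1432]
edge dir 0.31263006 [  0.9515   0.3076 541.2819 178.0531] res 0.11473561194819744
dist axis to edge mm -42.4797917538599
```

Request:
{"op": "apply_moves", "data": {"targets": [0,0,0,0,0,0,0.3,0,0,0,0,0,0,0.5,0,0,0,0,0,0,0.5,0,0,0,0,0,0,0.5,-0.15,0,0,0,0,0,0.5,-0.3,0,0,0,0,0,0.5,-0.45,0,0,0,0,0,0.5,-0.6,0,0,0,0,0,0.5,-0.6,0,0,0,0,0,0.5,-0.6,0,0,0,0,0,0.5]}}

```text
clock: 6.82
eef_pos: [0.5758, 0.1447, 0.2082]
tool_rot: [-0.11, 0.696, 0.11, 0.701]
ft_force: [0.4, 0.0, 0.1]
grip_width: 0.0424
```

Run:
```python
from h import *
st()
im,d,p,r,par=wsnap('w5')
o=rectify(im,p,r,par,[0.55,0.14],0.095,0.05)
o=cv2.convertScaleAbs(o,alpha=1.4); cv2.imwrite('pics/w5c.png',o[:,:,::-1])
```

```text
t 6.8167 p [0.5758 0.1447 0.2082] jaw 0.31284677003625644 x [ 0.0064  0.0015 -1.    ] y [-0.3078  0.9515 -0.0006] F [0.38 0.04 0.11] T [ 0.035  0.005 -0.025] w 0.04239876234093814 q [ 0.246  0.433  0.219  1.35  -0.     1.504]
```

View pics/w5c.png

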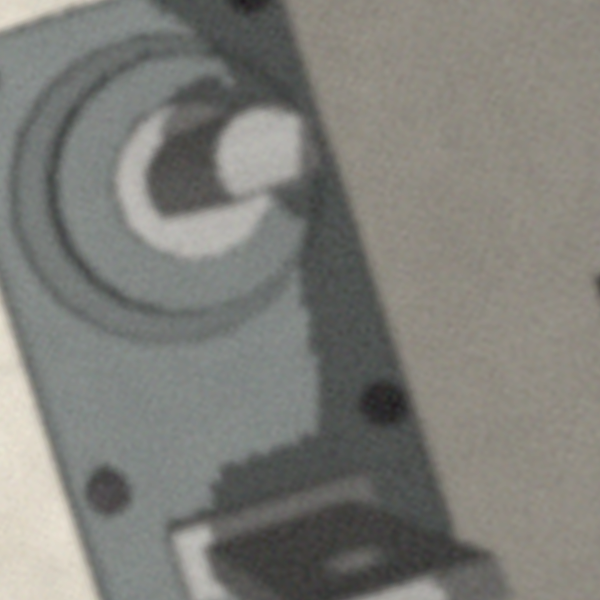

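Run:
```python
from h import *
im,d,p,r,par=wload('w5')
o=rectify(im,p,r,par,[0.573,0.1475],0.095,0.02)
o=cv2.convertScaleAbs(o,alpha=1.5)
for k in range(0,600,60): o[k,:]=(255,0,0); o[:,k]=(255,0,0)
cv2.imwrite('pics/w5s.png',o[:,:,::-1])
```

```text
(no output)
```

View pics/w5s.png

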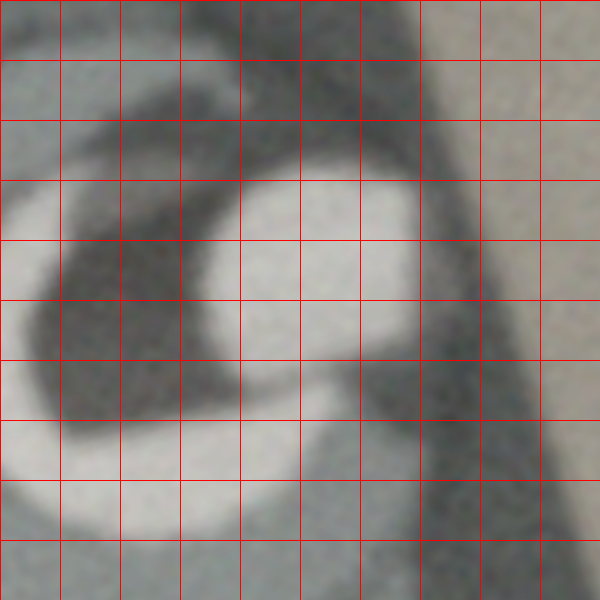

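Run:
```python
from h import *
p0=[.5754,.1447,.2082]
print(plan([0.45,0.0,0.25],0.313)); print(plan([0.455,-0.2,0.25],0.75,[0.45,0.0,0.25],down(.313)));print(plan([0.4693,-0.281,0.14],1.04,[0.455,-0.2,0.25],down(.75)))
```

```text
[-0.1781 -0.3965 -0.6509 -0.0003  0.0036  0.0004]
[ 0.     -0.7673 -0.2273 -0.874   0.      0.    ]
[ 0.44   -0.2761 -0.179  -0.58    0.      0.    ]
```

Request:
{"op": "apply_moves", "data": {"targets": [-0.18,-0.4,-0.65,0,0,0,0.65,-0.18,-0.4,-0.65,0,0,0,0.65,-0.18,-0.4,-0.65,0,0,0,0.65,-0.18,-0.4,-0.65,0,0,0,0.65,-0.18,-0.4,-0.65,0,0,0,0.65,-0.18,-0.4,-0.65,0,0,0,0.65]}}

```text
clock: 7.37
eef_pos: [0.4461, -0.0039, 0.2497]
tool_rot: [-0.109, 0.7, 0.108, 0.697]
ft_force: [0.9, 0.2, -0.5]
grip_width: 0.0554
```

Request:
{"op": "apply_moves", "data": {"targets": [0,-0.77,-0.23,-0.87,0,0,0.65,0,-0.77,-0.23,-0.87,0,0,0.65,0,-0.77,-0.23,-0.87,0,0,0.65,0,-0.77,-0.23,-0.87,0,0,0.65,0,-0.77,-0.23,-0.87,0,0,0.65,0,-0.77,-0.23,-0.87,0,0,0.65]}}

```text
clock: 7.87
eef_pos: [0.4539, -0.2055, 0.2476]
tool_rot: [-0.257, 0.66, 0.258, 0.657]
ft_force: [1.6, 1.6, 0.8]
grip_width: 0.0557
```

Request:
{"op": "apply_moves", "data": {"targets": [0.2,-0.28,-0.18,-0.58,0,0,0.65,0.3,-0.28,-0.18,-0.58,0,0,0.65,0.44,-0.28,-0.18,-0.58,0,0,0.65,0.44,-0.28,-0.18,-0.58,0,0,0.65,0.44,-0.28,-0.18,-0.58,0,0,0.65,0.44,-0.28,-0.18,-0.58,0,0,0.65,0.44,-0.28,-0.18,-0.58,0,0,0.65]}}

```text
clock: 8.45
eef_pos: [0.4697, -0.2831, 0.1404]
tool_rot: [-0.351, 0.614, 0.351, 0.614]
ft_force: [-0.8, 0.3, 0.3]
grip_width: 0.0554
```

Run:
```python
from h import *
st()
im,d,p,r,par=wsnap('w6')
o=rectify(im,p,r,par,[0.47,-0.282],0.024,0.03)
o=cv2.convertScaleAbs(o,alpha=1.5)
for k in range(0,600,60): o[k,:]=(255,0,0); o[:,k]=(255,0,0)
cv2.imwrite('pics/w6c.png',o[:,:,::-1])
```

```text
t 8.45 p [ 0.4697 -0.2831  0.1404] jaw 1.03850227155086 x [-0.0001  0.0003 -1.    ] y [-0.8616  0.5075  0.0002] F [-0.8   0.34  0.35] T [-0.017 -0.035  0.009] w 0.05537516199464978 q [-0.542  0.39  -0.028  1.153  0.    -0.01 ]
```

View pics/w6.png

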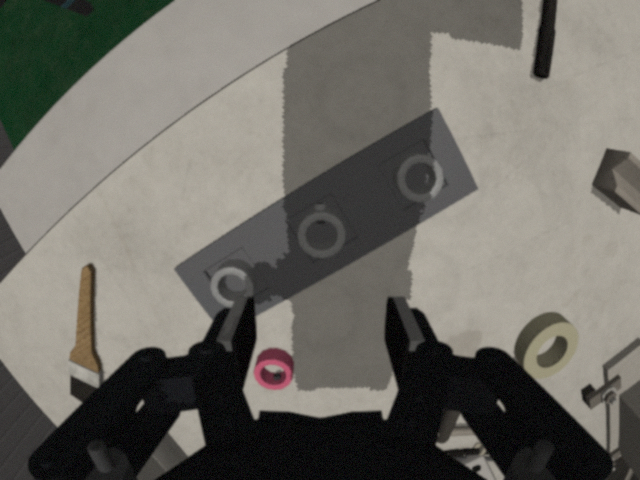

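View pics/w6c.png

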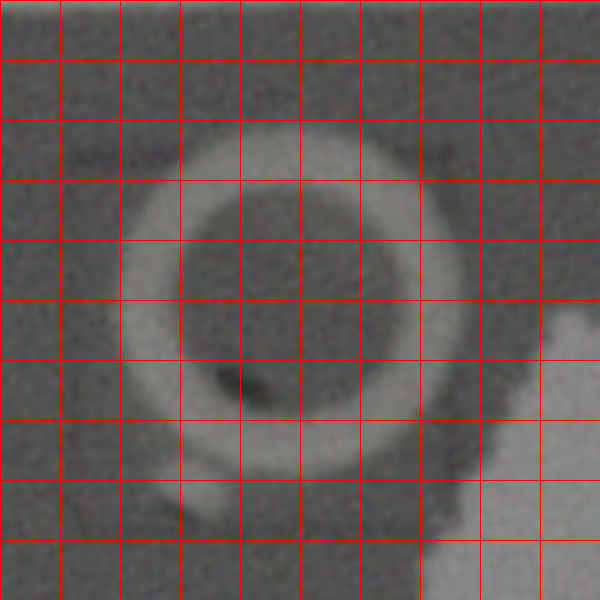

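Run:
```python
from h import *
st(); print(plan([0.4702,-0.281,0.0105],1.06))
```

```text
t 8.5 p [ 0.4703 -0.2833  0.1413] jaw 1.0388792067999677 x [ 0.0018 -0.0008 -1.    ] y [-0.8618  0.5072 -0.0019] F [ 0.86 -0.4   0.07] T [-0.02   0.046  0.059] w 0.05554071861373733 q [-0.542  0.389 -0.027  1.153  0.    -0.01 ]
[ 0.5233  0.006   0.0075 -0.0422  0.0003  0.0039]
```

Request:
{"op": "apply_moves", "data": {"targets": [0.15,0.006,0.008,-0.04,0,0,0.65,0.3,0.006,0.008,-0.04,0,0,0.65,0.4,0.006,0.008,-0.04,0,0,0.65,0.48,0.006,0.008,-0.04,0,0,0.65,0.52,0.006,0.008,-0.04,0,0,0.65,0.52,0.006,0.008,-0.04,0,0,0.65]}}

```text
clock: 9.0
eef_pos: [0.4688, -0.2801, 0.0094]
tool_rot: [-0.357, 0.611, 0.358, 0.61]
ft_force: [-0.2, 0.2, 0.5]
grip_width: 0.0557
```

Run:
```python
from h import *
st(); st()
wsnap('w7')
st()
```

```text
t 9.0 p [ 0.4688 -0.2801  0.0094] jaw 1.0589907008045356 x [-0.0015  0.001  -1.    ] y [-0.8719  0.4898  0.0018] F [-0.24  0.24  0.52] T [0.022 0.072 0.016] w 0.05570585628658766 q [-0.539  0.527 -0.196  0.85   0.    -0.027]
t 9.0 p [ 0.4688 -0.2801  0.0094] jaw 1.0589907008045356 x [-0.0015  0.001  -1.    ] y [-0.8719  0.4898  0.0018] F [-0.24  0.24  0.52] T [0.022 0.072 0.016] w 0.05570585628658766 q [-0.539  0.527 -0.196  0.85   0.    -0.027]
t 9.05 p [ 0.4697 -0.2807  0.0108] jaw 1.0589056270626016 x [ 0.0005 -0.0003 -1.    ] y [-0.8718  0.4898 -0.0006] F [0.1  0.33 0.64] T [-0.062 -0.03  -0.038] w 0.055464064176953716 q [-0.539  0.525 -0.194  0.851  0.    -0.027]
```

View pics/w7.png

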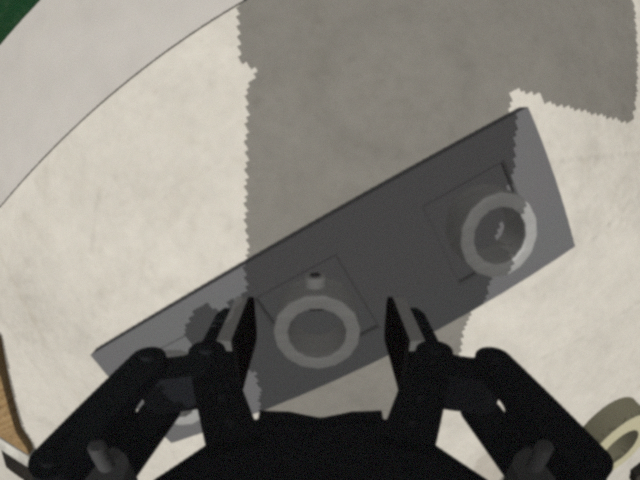

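Run:
```python
from h import *
im,d,p,r,par=wload('w7')
print(wproj([p[0],p[1],.024],p,r,par), wproj(p+[0,0,0.0136]+.002*r.as_matrix()[:,1],p,r,par))
print(wonz(317,330,.024,p,r,par)-p)
a=im[250:390,240:400]; cv2.imwrite('pics/w7c.png',cv2.convertScaleAbs(cv2.resize(a,None,fx=4.5,fy=4.5,interpolation=cv2.INTER_CUBIC),alpha=2)[:,:,::-1])
```

```text
[317.4229 331.3007] [317.4206 325.6939]
[-0.0006  0.0002  0.0146]
```

View pics/w7c.png

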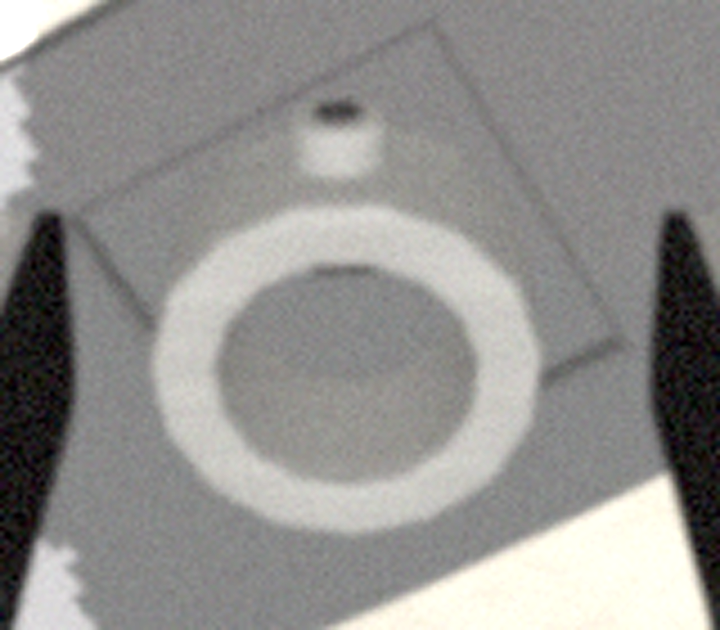

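Request:
{"op": "apply_moves", "data": {"targets": [0,0,0,0,0,0,0.45,0,0,0,0,0,0,0.4,0,0,0,0,0,0,0.3,0,0,0,0,0,0,0.2,0,0,0,0,0,0,0,0,0,0,0,0,0,0,0,0,0,0,0,0,0,0,0,0,0,0,0,0]}}

```text
clock: 9.72
eef_pos: [0.471, -0.282, 0.0127]
tool_rot: [-0.358, 0.61, 0.355, 0.611]
ft_force: [-0.3, 0.0, 6.0]
grip_width: 0.0328
```

Run:
```python
from h import *
st()
```

```text
t 9.7167 p [ 0.471  -0.282   0.0127] jaw 1.0580383974351788 x [ 0.0044 -0.0023 -1.    ] y [-0.8714  0.4906 -0.005 ] F [-0.25  0.04  6.02] T [0.104 0.117 0.018] w 0.032791335041303875 q [-0.54   0.522 -0.193  0.851  0.    -0.027]
```

Request:
{"op": "apply_moves", "data": {"targets": [-0.03,0,0,0,0,0,0,-0.07,0,0,0,0,0,0,-0.12,0,0,0,0,0,0,-0.2,0,0,0,0,0,0,-0.3,0,0,0,0,0,0,-0.4,0,0,0,0,0,0,-0.5,0,0,0,0,0,0,-0.6,0,0,0,0,0,0,-0.6,0,0,0,0,0,0]}}

```text
clock: 10.47
eef_pos: [0.4721, -0.2829, 0.1671]
tool_rot: [-0.36, 0.609, 0.353, 0.612]
ft_force: [0.8, -1.3, 0.0]
grip_width: 0.0326
```

Run:
```python
from h import *
st()
wsnap('w8'); st()
im=wload('w8')[0]
a=im[230:390,230:410]; cv2.imwrite('pics/w8c.png',cv2.convertScaleAbs(cv2.resize(a,None,fx=4,fy=4,interpolation=cv2.INTER_CUBIC),alpha=1.7)[:,:,::-1])
```

```text
t 10.4667 p [ 0.4721 -0.2829  0.1671] jaw 1.0579241577499505 x [ 0.0098 -0.0059 -0.9999] y [-0.8713  0.4906 -0.0114] F [ 0.81 -1.32  0.  ] T [-0.078 -0.093  0.035] w 0.0325807559860295 q [-0.54   0.365  0.008  1.202  0.    -0.027]
t 10.5167 p [ 0.4712 -0.2824  0.1646] jaw 1.0579031346432757 x [ 0.0071 -0.0043 -1.    ] y [-0.8713  0.4907 -0.0083] F [-0.02 -0.2  -0.75] T [-0.016 -0.03  -0.07 ] w 0.032476342110355154 q [-0.54   0.368  0.004  1.199 -0.    -0.027]
```

View pics/w8c.png

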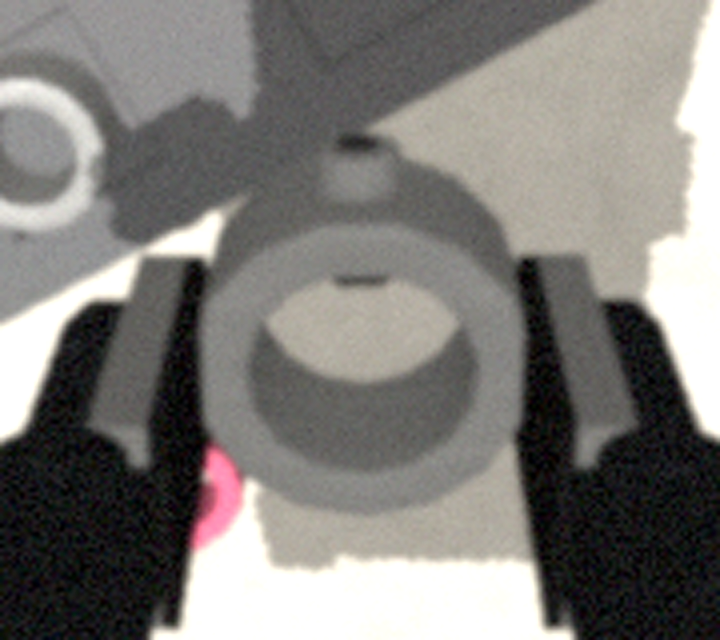

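Run:
```python
from h import *
par=bot.camera_params('wrist'); I=R.identity()
for x in (-.0155,-.0146,-.0132,-.0113,-.009,-.006):
    row=[]
    for y in (0,.002,.004):
        a=wproj([x,y,.0115],np.zeros(3),I,par); b=wproj([x,y,-.0115],np.zeros(3),I,par)
        t=wproj([x,y+.0115,0],np.zeros(3),I,par);bb=wproj([x,y-.0115,0],np.zeros(3),I,par)
        row.append((round(a[0]-b[0],1),round(t[1],1),round(bb[1],1)))
    print(x,row)
```

```text
-0.0155 [(np.float64(58.3), np.float64(306.9), np.float64(356.1)), (np.float64(58.6), np.float64(302.2), np.float64(352.2)), (np.float64(59.0), np.float64(297.5), np.float64(348.2))]
-0.0146 [(np.float64(58.0), np.float64(305.8), np.float64(354.9)), (np.float64(58.3), np.float64(301.2), np.float64(350.9)), (np.float64(58.7), np.float64(296.5), np.float64(346.9))]
-0.0132 [(np.float64(57.5), np.float64(304.1), np.float64(353.0)), (np.float64(57.8), np.float64(299.5), np.float64(349.0)), (np.float64(58.2), np.float64(294.9), np.float64(345.0))]
-0.0113 [(np.float64(56.8), np.float64(301.9), np.float64(350.4)), (np.float64(57.2), np.float64(297.4), np.float64(346.5)), (np.float64(57.5), np.float64(292.7), np.float64(342.5))]
-0.009 [(np.float64(56.1), np.float64(299.3), np.float64(347.4)), (np.float64(56.4), np.float64(294.8), np.float64(343.5)), (np.float64(56.7), np.float64(290.2), np.float64(339.6))]
-0.006 [(np.float64(55.1), np.float64(296.0), np.float64(343.6)), (np.float64(55.4), np.float64(291.6), np.float64(339.7)), (np.float64(55.7), np.float64(287.0), np.float64(335.8))]
```

Run:
```python
from h import *
st()
a=[0.44,-0.05,0.24]; b=[0.56,0.14,0.20]; c=[.575,.1448,.135]
print(plan(a,1.45)); print(plan(b,1.85,a,down(1.45)));print(plan(c,1.884,b,down(1.85)))
```

```text
t 10.5167 p [ 0.4712 -0.2824  0.1646] jaw 1.0579031346432757 x [ 0.0071 -0.0043 -1.    ] y [-0.8713  0.4907 -0.0083] F [-0.02 -0.2  -0.75] T [-0.016 -0.03  -0.07 ] w 0.032476342110355154 q [-0.54   0.368  0.004  1.199 -0.    -0.027]
[-0.3066  0.5624  0.7485 -0.7842 -0.0038  0.0163]
[ 0.16   -0.3849  0.8123 -0.8    -0.     -0.    ]
[ 0.26   -0.063   0.0019 -0.068   0.      0.    ]
```

Request:
{"op": "apply_moves", "data": {"targets": [-0.15,0.1,0.12,-0.12,0,0.016,0,-0.25,0.2,0.25,-0.25,0,0.016,0,-0.31,0.3,0.4,-0.4,0,0.016,0,-0.31,0.4,0.55,-0.55,0,0.016,0,-0.31,0.5,0.68,-0.7,0,0.016,0,-0.31,0.56,0.75,-0.78,0,0.016,0,-0.31,0.56,0.75,-0.78,0,0.016,0,-0.31,0.56,0.75,-0.78,0,0.016,0]}}

```text
clock: 11.18
eef_pos: [0.4381, -0.0467, 0.2375]
tool_rot: [-0.467, 0.53, 0.472, 0.527]
ft_force: [0.1, -0.3, -2.2]
grip_width: 0.0326
```

Request:
{"op": "apply_moves", "data": {"targets": [0,-0.06,0.12,-0.12,0,0,0,0,-0.12,0.25,-0.25,0,0,0,0,-0.2,0.4,-0.4,0,0,0,0,-0.28,0.55,-0.55,0,0,0,0.05,-0.34,0.7,-0.7,0,0,0,0.1,-0.38,0.81,-0.8,0,0,0,0.16,-0.38,0.81,-0.8,0,0,0,0.16,-0.38,0.81,-0.8,0,0,0,0.16,-0.38,0.81,-0.8,0,0,0]}}

```text
clock: 11.93
eef_pos: [0.5572, 0.1389, 0.1953]
tool_rot: [-0.56, 0.429, 0.567, 0.424]
ft_force: [-0.1, -0.1, -0.4]
grip_width: 0.0328
```

Run:
```python
from h import *
st()
c=[.575,.1448,.135]
print(plan(c,1.884))
```

```text
t 11.9333 p [0.5572 0.1389 0.1953] jaw 1.8463190516491683 x [-0.0118  0.0007 -0.9999] y [-0.9622 -0.2721  0.0112] F [-0.11 -0.06 -0.41] T [-0.091  0.009 -0.057] w 0.03282960863980212 q [ 0.242  0.414  0.156  1.324  0.004 -0.033]
[ 0.2403 -0.0776  0.0024 -0.0753  0.0082 -0.0223]
```

Request:
{"op": "apply_moves", "data": {"targets": [0.08,-0.04,0,-0.04,0,0,0,0.16,-0.078,0,-0.075,0,0,0,0.24,-0.078,0.002,-0.075,0,0,0,0.24,-0.078,0.002,-0.075,0,0,0,0.24,-0.078,0.002,-0.075,0,0,0,0.24,-0.078,0.002,-0.075,0,0,0]}}

```text
clock: 12.43
eef_pos: [0.5768, 0.1454, 0.1389]
tool_rot: [-0.57, 0.416, 0.574, 0.416]
ft_force: [-0.0, -0.4, -0.3]
grip_width: 0.0329
```

Run:
```python
from h import *
st()
im,*_=wsnap('w9'); st(); snap('scene','scene9'); st()
a=im[200:420,190:450]; cv2.imwrite('pics/w9c.png',cv2.convertScaleAbs(cv2.resize(a,None,fx=3,fy=3,interpolation=cv2.INTER_CUBIC),alpha=1.7)[:,:,::-1])
```

```text
t 12.4333 p [0.5768 0.1454 0.1389] jaw 1.8835644979849817 x [-0.0054  0.0028 -1.    ] y [-0.9515 -0.3077  0.0042] F [-0.04 -0.36 -0.26] T [0.056 0.001 0.013] w 0.03289007407187299 q [ 0.245  0.482  0.113  1.206  0.004 -0.068]
t 12.4833 p [0.5772 0.1457 0.1393] jaw 1.8840479777601369 x [-0.0043  0.0032 -1.    ] y [-0.9513 -0.3082  0.0031] F [-0.03 -0.15 -0.49] T [ 0.006  0.01  -0.012] w 0.03260219618376063 q [ 0.245  0.482  0.113  1.206  0.004 -0.068]
t 12.5333 p [0.5772 0.146  0.1393] jaw 1.884399072452726 x [-0.0041  0.0033 -1.    ] y [-0.9512 -0.3085  0.0028] F [0.17 0.23 0.06] T [ 0.056 -0.012  0.008] w 0.032360894324355946 q [ 0.246  0.482  0.113  1.205  0.004 -0.068]
```

View pics/w9c.png

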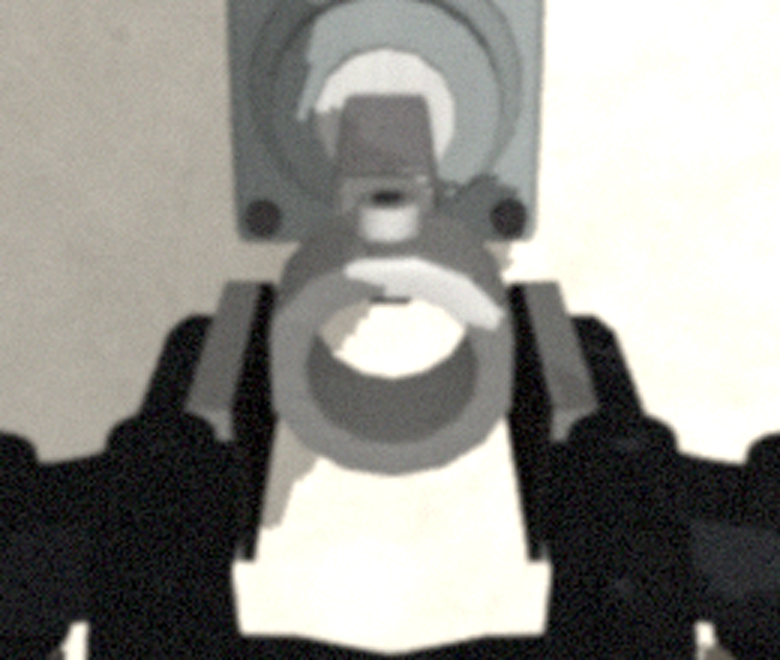

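Run:
```python
from h import *
im,d,p,r,par=wload('w9')
p=np.array([.5771,.1457,.1391])
C=lambda x,y:(190+x/3,200+y/3)
def tool(w): return r.inv().apply(np.array(w)-p)
for n,px,z in [('flat top edge',C(388.5,177),.092),('flat top edge(95)',C(388.5,177),.095),('flat bot edge',C(386.5,97),.043),('plateL',C(234,150),.012),('plateR',C(541,150),.012),('flangetop',C(388,50),.043)]:
    w=wonz(*px,z,p,r,par); print(n,np.round(px,1),'world',w,'tool',tool(w))
for n,px in [('bore top',C(391.5,300)),('bore bot',C(391.5,443)),('bore L',C(308,365)),('bore R',C(475,365))]:
    w=wonz(*px,p[2]+.0113,p,r,par); print(n,'tool',tool(w))
```

```text
flat top edge [319.5 259. ] world [0.5701 0.1445 0.092 ] tool [0.0471 0.0068 0.0008]
flat top edge(95) [319.5 259. ] world [0.5691 0.1441 0.095 ] tool [0.0441 0.0079 0.0008]
flat bot edge [318.8 232.3] world [0.5692 0.144  0.043 ] tool [0.0961 0.0076 0.0004]
plateL [268. 250.] world [0.603  0.1139 0.012 ] tool [ 0.1269 -0.0154 -0.0388]
plateR [370.3 250. ] world [0.5789 0.1888 0.012 ] tool [ 0.1272 -0.0155  0.0399]
flangetop [319.3 216.7] world [0.5589 0.141  0.043 ] tool [0.0962 0.0183 0.0007]
bore top tool [-0.0112  0.0114  0.0012]
bore bot tool [-0.0113 -0.011   0.0012]
bore L tool [-0.0113  0.0016 -0.01  ]
bore R tool [-0.0112  0.0015  0.0124]
```

Run:
```python
import cv2
s=cv2.imread('pics/scene9.png')[130:250,200:320]
cv2.imwrite('pics/s9c.png',cv2.convertScaleAbs(cv2.resize(s,None,fx=5,fy=5,interpolation=cv2.INTER_CUBIC),alpha=1.5))
```

```text
(no output)
```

View pics/s9c.png

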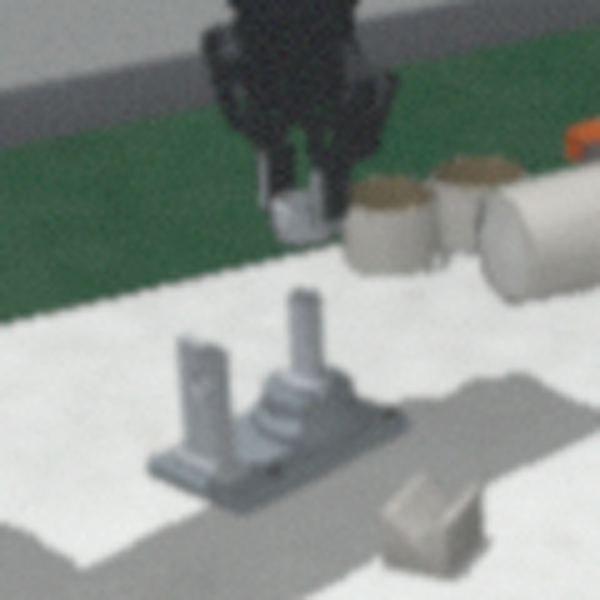

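Request:
{"op": "apply_moves", "data": {"targets": [0.05,0.005,-0.002,0,0,0,0,0.1,0.005,-0.002,0,0,0,0,0.12,0.005,-0.002,0,0,0,0,0.12,0.005,-0.002,0,0,0,0,0.12,0.005,-0.002,0,0,0,0]}}

```text
clock: 12.95
eef_pos: [0.5751, 0.1457, 0.1078]
tool_rot: [-0.57, 0.416, 0.575, 0.415]
ft_force: [0.2, 0.4, -0.6]
grip_width: 0.0325
```

Run:
```python
from h import *
st()
im,*_=wsnap('w10'); st()
a=im[200:420,190:450]; cv2.imwrite('pics/w10c.png',cv2.convertScaleAbs(cv2.resize(a,None,fx=3,fy=3,interpolation=cv2.INTER_CUBIC),alpha=1.7)[:,:,::-1])
```

```text
t 12.95 p [0.5751 0.1457 0.1078] jaw 1.8854992599923557 x [-0.0068  0.0027 -1.    ] y [-0.9509 -0.3096  0.0056] F [ 0.2   0.42 -0.57] T [-0.029 -0.032 -0.018] w 0.0325235059086317 q [ 0.246  0.504  0.063  1.135  0.004 -0.069]
t 13.0 p [0.5754 0.1458 0.1081] jaw 1.8855264566131282 x [-0.0059  0.0029 -1.    ] y [-0.9509 -0.3096  0.0047] F [-0.21  0.33 -0.98] T [ 0.061 -0.011  0.028] w 0.032713691830303905 q [ 0.246  0.504  0.063  1.135  0.004 -0.069]
```

View pics/w10c.png

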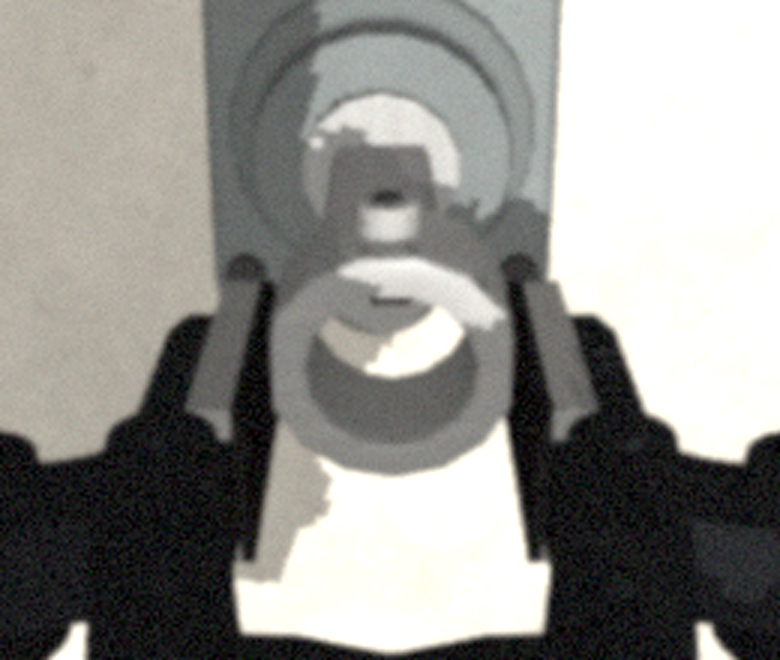

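Run:
```python
from h import *
im,d,p,r,par=wload('w10')
p=np.array([.5753,.1458,.108])
C=lambda x,y:(190+x/3,200+y/3)
def tool(w): return r.inv().apply(np.array(w)-p)
for n,px,z in [('rear arc',C(377,334),.095),('flat bot edge',C(380,147),.043),('plateL',C(207,150),.012),('plateR',C(558,150),.012),('flangetop',C(381.5,93),.043),('flangeL',C(303,150),.043),('flangeR',C(460,150),.043)]:
    w=wonz(*px,z,p,r,par); print(n,np.round(px,1),'world',w,'tool',tool(w))
for n,px in [('bore top',C(391.5,300)),('bore bot',C(391.5,443)),('bore L',C(308,365)),('bore R',C(475,365))]:
    w=wonz(*px,p[2]+.0113,p,r,par); print(n,'tool',tool(w))
a=im[285:345,285:360]; cv2.imwrite('pics/w10d.png',cv2.convertScaleAbs(cv2.resize(a,None,fx=10,fy=10,interpolation=cv2.INTER_CUBIC),alpha=1.7)[:,:,::-1])
```

```text
rear arc [315.7 311.3] world [0.582 0.147 0.095] tool [ 0.013  -0.0068 -0.001 ]
flat bot edge [316.7 249. ] world [0.569  0.1432 0.043 ] tool [ 0.065   0.0065 -0.0009]
plateL [259. 250.] world [0.5917 0.1091 0.012 ] tool [ 0.0958 -0.0048 -0.0404]
plateR [376. 250.] world [0.5671 0.1849 0.012 ] tool [ 0.0962 -0.0049  0.0393]
flangetop [317.2 231. ] world [0.5585 0.1401 0.043 ] tool [ 0.0651  0.0174 -0.0005]
flangeL [291. 250.] world [0.5742 0.129  0.043 ] tool [ 0.065   0.0059 -0.016 ]
flangeR [343.3 250. ] world [0.5647 0.1583 0.043 ] tool [0.0651 0.0058 0.0148]
bore top tool [-0.0112  0.0113  0.0012]
bore bot tool [-0.0114 -0.011   0.0012]
bore L tool [-0.0113  0.0015 -0.01  ]
bore R tool [-0.0112  0.0015  0.0124]
```

View pics/w10d.png

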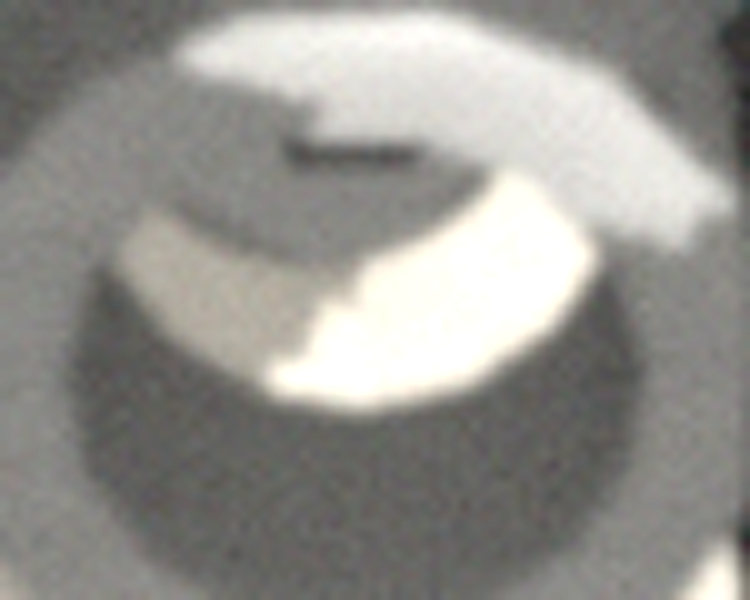

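Run:
```python
from h import *
im,d,p,r,par=wload('w10'); p=np.array([.5753,.1458,.108])
def tool(w): return r.inv().apply(np.array(w)-p)
D=lambda x,y:(285+x/10,285+y/10)
for n,px,h in [('bore lower rim rear',D(355,408),-.0087),('screw tip top mid(7mm)',D(350,140),.0013+.003),('shaft rear',D(322,268),.095-.108),('shaft rear z92',D(322,268),.092-.108)]:
    print(n,tool(wonz(*px,p[2]+h,p,r,par)))
```

```text
bore lower rim rear [ 0.0086 -0.0122  0.0013]
screw tip top mid(7mm) [-0.0042  0.0083  0.001 ]
shaft rear [ 0.013  -0.007  -0.0003]
shaft rear z92 [ 0.016  -0.0086 -0.0003]
```

Request:
{"op": "apply_moves", "data": {"targets": [0,0.005,-0.007,0,0,0,0,0,0.005,-0.007,0,0,0,0,0,0.005,-0.007,0,0,0,0,0.01,0.005,-0.007,0,0,0,0,0.02,0.005,-0.007,0,0,0,0,0.03,0.005,-0.007,0,0,0,0,0.03,0.005,-0.007,0,0,0,0]}}

```text
clock: 13.58
eef_pos: [0.5735, 0.1435, 0.0986]
tool_rot: [-0.569, 0.417, 0.575, 0.414]
ft_force: [-0.2, -0.3, -0.1]
grip_width: 0.0329
```

Run:
```python
from h import *
st()
im,*_=wsnap('w11'); st()
a=im[285:345,285:360]; cv2.imwrite('pics/w11d.png',cv2.convertScaleAbs(cv2.resize(a,None,fx=10,fy=10,interpolation=cv2.INTER_CUBIC),alpha=1.7)[:,:,::-1])
```

```text
t 13.5833 p [0.5735 0.1435 0.0986] jaw 1.8855047588402263 x [-0.009   0.0021 -1.    ] y [-0.9508 -0.3096  0.0079] F [-0.17 -0.28 -0.12] T [-0.074 -0.011 -0.01 ] w 0.032924245320405846 q [ 0.243  0.51   0.047  1.116  0.004 -0.072]
t 13.6333 p [0.5736 0.1435 0.0989] jaw 1.8855384975011795 x [-0.0088  0.0021 -1.    ] y [-0.9508 -0.3096  0.0077] F [-0.07  1.16 -0.43] T [-0.002  0.039  0.03 ] w 0.032848935372079446 q [ 0.243  0.51   0.047  1.116  0.004 -0.072]
```

View pics/w11d.png

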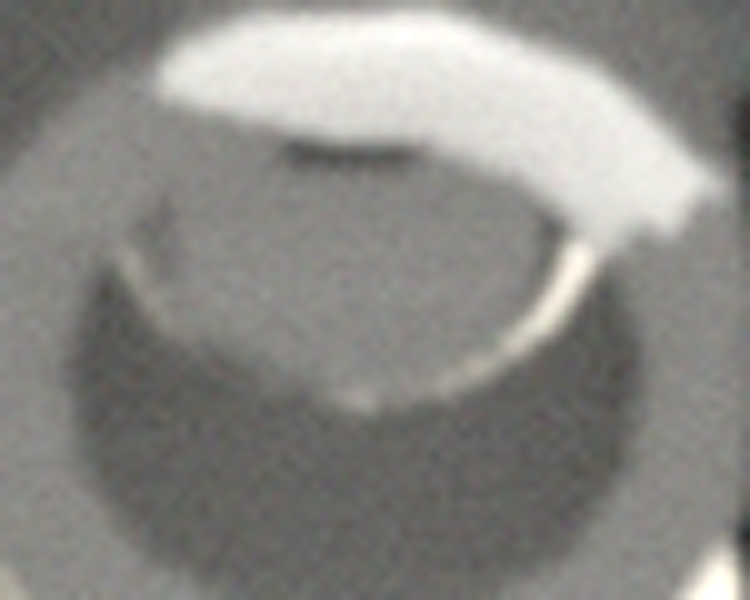

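Request:
{"op": "apply_moves", "data": {"targets": [0.01,0,-0.001,0,0,0,0,0.02,0,-0.001,0,0,0,0,0.03,0,-0.001,0,0,0,0,0.04,0,-0.001,0,0,0,0,0.04,0,-0.001,0,0,0,0]}}

```text
clock: 14.05
eef_pos: [0.5736, 0.1433, 0.0887]
tool_rot: [-0.569, 0.417, 0.575, 0.414]
ft_force: [0.9, 0.2, -1.1]
grip_width: 0.0325
```

Run:
```python
from h import *
st()
im,*_=wsnap('w12'); st()
a=im[285:345,285:360]; cv2.imwrite('pics/w12d.png',cv2.convertScaleAbs(cv2.resize(a,None,fx=10,fy=10,interpolation=cv2.INTER_CUBIC),alpha=1.7)[:,:,::-1])
```

```text
t 14.05 p [0.5736 0.1433 0.0887] jaw 1.8854697746204405 x [-0.0088  0.0022 -1.    ] y [-0.9509 -0.3095  0.0077] F [ 0.93  0.16 -1.09] T [ 0.037  0.018 -0.04 ] w 0.03252706913703098 q [ 0.243  0.519  0.033  1.093  0.004 -0.072]
t 14.1 p [0.5738 0.1433 0.089 ] jaw 1.8854771496355727 x [-0.0084  0.0023 -1.    ] y [-0.9509 -0.3095  0.0073] F [ 0.03 -0.05 -0.72] T [ 0.039 -0.029  0.02 ] w 0.0327124434095631 q [ 0.243  0.518  0.034  1.094  0.004 -0.072]
```

View pics/w12d.png

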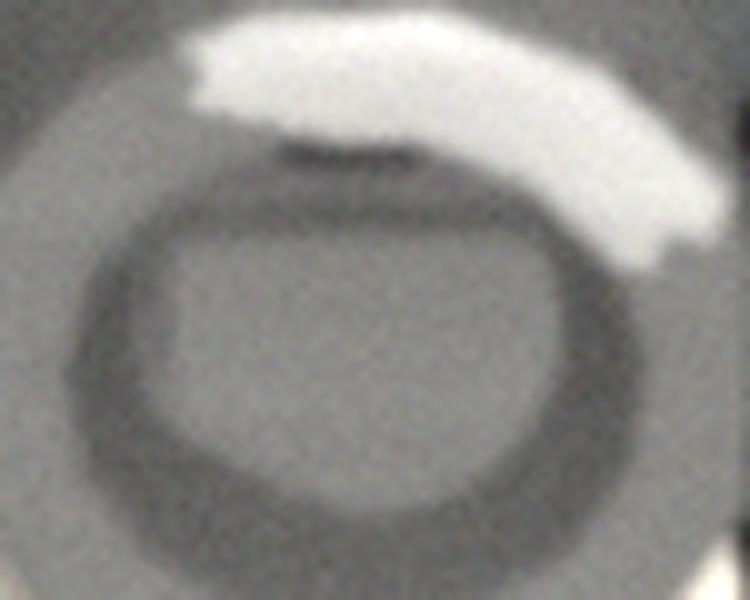

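Request:
{"op": "apply_moves", "data": {"targets": [0.015,0,0,0,0,0,0,0.03,0,0,0,0,0,0,0.045,0,0,0,0,0,0,0.06,0,0,0,0,0,0,0.075,0,0,0,0,0,0,0.088,0,0,0,0,0,0,0.088,0,0,0,0,0,0,0.088,0,0,0,0,0,0]}}

```text
clock: 14.77
eef_pos: [0.5737, 0.1434, 0.0672]
tool_rot: [-0.569, 0.417, 0.575, 0.414]
ft_force: [-0.2, 0.3, -0.7]
grip_width: 0.0325
```

Run:
```python
from h import *
st()
im,*_=wsnap('w13'); st(); snap('scene','scene13'); st()
a=im[200:420,190:450]; cv2.imwrite('pics/w13c.png',cv2.convertScaleAbs(cv2.resize(a,None,fx=3,fy=3,interpolation=cv2.INTER_CUBIC),alpha=1.7)[:,:,::-1])
s=cv2.imread('pics/scene13.png')[150:250,210:310]
cv2.imwrite('pics/s13c.png',cv2.convertScaleAbs(cv2.resize(s,None,fx=6,fy=6,interpolation=cv2.INTER_CUBIC),alpha=1.5))
```

```text
t 14.7667 p [0.5737 0.1434 0.0672] jaw 1.8854517433591016 x [-0.0083  0.0024 -1.    ] y [-0.9509 -0.3095  0.0071] F [-0.15  0.27 -0.65] T [0.008 0.023 0.001] w 0.0324633129376079 q [ 0.243  0.539  0.006  1.045  0.004 -0.072]
t 14.8167 p [0.5739 0.1434 0.0674] jaw 1.8854514713143324 x [-0.0077  0.0025 -1.    ] y [-0.9509 -0.3095  0.0065] F [-0.44  0.12 -0.27] T [ 0.05   0.011 -0.017] w 0.032790094173523646 q [ 0.243  0.539  0.006  1.045  0.004 -0.072]
t 14.8667 p [0.5741 0.1435 0.0677] jaw 1.8855142886882792 x [-0.0072  0.0026 -1.    ] y [-0.9509 -0.3096  0.006 ] F [-0.13  0.25 -0.8 ] T [-0.032 -0.064 -0.005] w 0.03274789553857712 q [ 0.243  0.538  0.006  1.045  0.004 -0.072]
```

View pics/w13c.png

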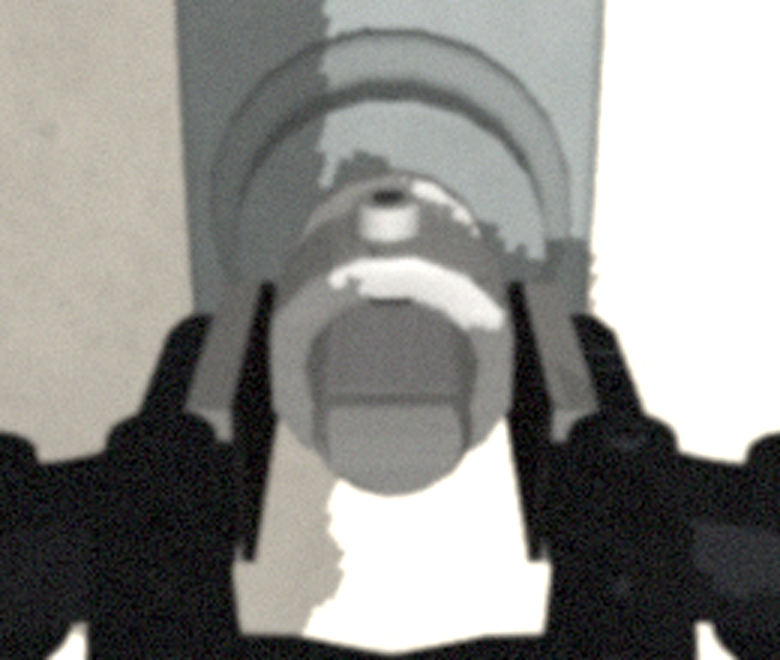

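View pics/s13c.png

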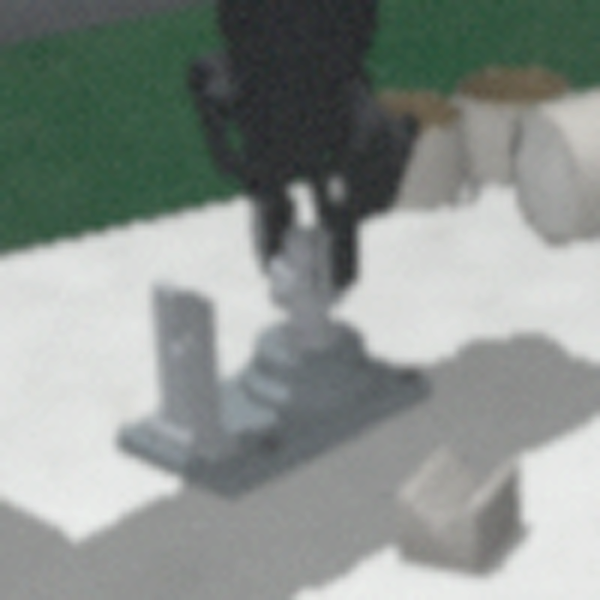

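Run:
```python
from h import *
st(); print(bot.job_done()); st()
```

```text
t 14.8667 p [0.5741 0.1435 0.0677] jaw 1.8855142886882792 x [-0.0072  0.0026 -1.    ] y [-0.9509 -0.3096  0.006 ] F [-0.13  0.25 -0.8 ] T [-0.032 -0.064 -0.005] w 0.03274789553857712 q [ 0.243  0.538  0.006  1.045  0.004 -0.072]
the job is handed in; nothing more can be done
None
the job is handed in; nothing more can be done
```

I pinched the shaft on its flat and turned it about 0.94 rad, until the jaws were in line with the post at a heading of 0.313 rad. The measured post direction was 0.3126 rad. I then picked the collar with the boss out of the middle pocket, slid it down over the shaft with no contact force, and handed in at 14.9 s while still gripping it.

**Last checks:**
- **Fit:** The wrist picture shows the shaft standing up through the bore with its flat towards the boss and screw tip.
- **Level and direction:** The tool is within 0.01 rad of vertical, and the collar is aligned with the post to within about 0.01 rad.
- **Height:** The screw is at about 65.5 to 69 mm, against the key hole's 68 mm. That puts the collar about 13 to 16 mm clear of the flange.
- **Grip:** The finger opening is steady at 32.7 mm, and the force on the wrist is below 1 N.

**Checks that disagreed:**
- **Shaft position:** The top camera, the wrist camera and the pinch differed by up to about 4.5 mm in y. I settled it with close wrist views that showed the collar and shaft together.
- **Collar height:** Different estimates of where the collar sits in the fingers differed by about 3 mm, which is within the ±8 mm allowed.
- **Finger opening:** It read 1 to 2 mm below the true widths when gripping both the shaft and the collar.

I saw no spacer or bystander disturbed, but I did not measure their positions again at the end.

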